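# Change the block heater from pot to block

## Robot

A 7-joint arm with a two-finger parallel gripper is mounted at the origin on the work surface. World frame = base frame: x ahead of the robot, y to its left, z up, the work surface at z = 0. Lengths are in m, angles in rad, forces in N, time in s.
With the tool pointing down it reaches from about 0.4 to 0.75 m from the base axis. Payload 19.5 kg.
Tool frame: the origin (TCP) lies between the finger pads; the fingertips stand 25 mm ahead of it and the grasp point (between the pads) lies 6 mm ahead of it (bot.tips_ahead is the distance from the TCP to the fingertips, in m); z points along the fingers, y is the direction in which the jaws open and shut (so a half turn about z gives the same grasp; the last joint's range is limited). The gripper opens to 85 mm and grips with 20 to 120 N. Pads are 22 mm wide; open, the fingers measure 114 mm over their backs; the gripper's body (76 mm by 85 mm) begins 54 mm behind the grasp point. The pads swing forward as they close: fully open they stand 13 mm farther back than shut.
Start: joints at [1.25, 0.707, -0.028, 1.485, 0.022, 0.951, -0.075], TCP at [0.158, -0.553, 0.216] pointing down, gripper open.
Joint ranges: [-2.71, 2.71], [-0.32, 2.16], [-1.57, 1.52], [0, 2.45], [-1.46, 4.6], [0, 2.02], [-2.83, 2.83]. Speed limits (rad/s): [1.89, 1.89, 2.57, 2.57, 3.01, 3.01, 3.01].

## Interface

Orientations are given as a 3x3 rotation matrix whose columns are the frame's x, y, z axes.
In Python, from cell import bot gives the robot as it stands. The module is installed in compiled form; this text tells all that it offers.
- The arm moves only by the tool apply_moves, never from a script. Its argument "commands" is a list of rows, each an object of numbers: "tx", "ty", "tz": the shift along the tool's x, y, z in m; "yaw": the turn about the tool's z in rad; "jaw": the opening in per cent of the stroke, from 0 (shut) to 100 (fully open). A call has 1 to 8 rows; each row is the pose to reach, as a shift and turn from the pose measured when the call began, along the tool's axes at that moment; what a row does not reach only later rows make up. A row lasts 1/8 s, in which the tool goes at most 62.5 mm and 10.7 degrees, less where a joint would pass 70% of its speed; a pose out of reach is approached as far as the arm can. A call with a gripper value outside its range is refused whole. The fingers move at their own pace and stop on an object; "newtons" is the grip in N (left out, the last holds). Time passes only in rows, so rows that repeat a pose let the fingers close. It gives the time, the measured TCP pose, the force and the opening at its end, in the units of the state.
- bot.observe(): the state, without advancing time (a new reading comes with each control period).
- bot.grab_frame(name): name is "scene" or "side" or "wrist"; returns the picture (480x640x3 uint8, red, green, blue); there is no depth.
- bot.calibration(name): a dict with "mtx" (3x3 intrinsics, pixels), "R" (3x3) and "t" (3): a world point X has camera coordinates R X + t; the wrist camera has in their place "hand_eye" (4x4, takes a point from camera to tool coordinates, whose origin is the TCP and whose axes are the flange's). Camera axes: x right, y down, z forward; pixel columns grow to the right and rows downward; lengths in m; the calibration is good to about 2 mm. A picture is of the moment at which its call begins: read the wrist's pose just before it. calibration takes no time and is no camera call.
- bot.hand_in(): hands the job in, once; it reports no verdict.
The state is a dict: "t": time; "qpos": joint angles; "dq": joint speeds; "tau": joint torques, N m; "eef_pos": TCP position; "tool_rot": TCP orientation; "ft_force": force on the tool from outside, world axes, zero at the start; "moment": the same for the moment, N m; "grip_width": opening from 0.0 (shut) to 1.0 (fully open).
Only numpy, scipy, OpenCV 4.12 (cv2) and the standard library are available. Lean on these libraries where they do the work, as an engineer would, in place of code of your own. Each camera call takes 0.05 s, during which the arm holds its last target. There are 200 camera calls.

## Task

Clear the heater for the dry block: lift the steel pot off it by its handle, keep it upright, and set it down gently in the middle of the green mat. Then seat the flat aluminium block with the blue handle in the heater's pocket, without dropping it: one end must push the brass spring jaw back before the other end can go down, and it must end flat, square and fully home. Feel your way and do not force it. Leave the other things on the bench alone, with the pot still standing on the mat.

Things in the scene. Friction and masses are not known exactly. Their poses are not given: they have to be found in the camera images.
- heater: orange heater with dark steel deck, fixed; 180 mm (x, -95 to +85) by 140 mm by 60 mm high. Origin on the bench under the pocket's centre; z up; -x side faces roughly the robot. The deck has a rectangular pocket 14 mm deep: side walls at y = +-26 mm, far wall at x = +41.5 mm, each with a 2.5 mm chamfer at the top; at its -x end stands the brass jaw
- pocket (a point): centre of the pocket's floor, 46 mm above the bench, axes as the heater's: the block's origin and axes belong here when it is fully home (either way round in x). With the jaw at rest the pocket is only 77.5 mm long, 4.5 mm too short for the block
- jaw (a joint): spring jaw, a brass bar 46 mm wide (y), 10 mm thick, top 1 mm below the deck: 0 at rest (face at heater x = -36 mm), grows as it is pushed to heater -x, stop at 0.007 m. About 4 N start it, 8 N hold it at the stop; it pushes the block against the far wall; about 0.005 with the block home
- jaw_face (a point): middle of the upper edge of the jaw's face that looks to heater +x into the pocket, 59 mm above the bench
- block: flat aluminium block with eight dark holes and an upright blue handle; 82 mm (x) by 50 mm (y) by 14 mm thick, about 0.18 kg. Origin at the centre of its underside, z up. The handle is a central bar 46 mm long (x), 12 mm thick (y), from z = 14 to 44 mm. Lies flat on the bench at the start
- pot: open stainless pot, 96 mm across (the foot 92 mm), 70 mm high, about 0.3 kg, with a fixed steel handle arching over its mouth from -x to +x. Origin at the centre of its underside, z up. Stands on the heater's deck over the pocket at the start
- pot_grip (a point): centre of the pot handle's black grip, 112 mm above the pot's underside: a square bar 12 by 12 mm, 46 mm long along the pot's x axis, with free space 36 mm deep below it
- mat: round dark green mat fixed on the bench, 136 mm across, 5 mm thick; origin at the centre of its underside
- round_block: bystander: round aluminium block, 76 mm across, 16 mm thick, with an upright red round knob 16 mm across, 44 mm high in all; origin under its centre
- amber_bottle: bystander: amber glass bottle with a white cap, 60 mm across, 140 mm high; origin under its centre
- white_jar: bystander: white jar with a blue cap, 64 mm across, 85 mm high; origin under its centre
- beaker: bystander: clear glass beaker, 70 mm across, 90 mm high; origin under its centre
- wash_bottle: bystander: clear plastic bottle with a red cap, 64 mm across, 150 mm high; origin under its centre
- spatula: bystander: spatula lying on the bench; origin at its underside

How it is judged:
By the outcome, as a careful person would: the job done as asked, in the order asked, and still so for the second after the job is handed in, with the robot touching nothing.
It also fails if it takes over 70 s, if anything falls off the work surface, if the arm or the gripper's body presses on something with over 40 N, if the wrist force passes 120 N, or if a joint passes its speed limit or range.

## Working session

There is one attempt and no reset: what is moved stays moved. The work goes in short steps, Python scripts to look and compute and a tool call to move; the robot and the scene stay as the last step left them, time stands still between calls to the robot, and variables do not carry over. Pictures are saved under pics/ and viewed, about 8 in all and at most 12, crops included, and the job is handed in when it is done.

Besides the shell and the picture viewer there is one more tool, called in YAML: its name, and indented under it one key for each argument. apply_moves: Moves the arm, as the interface text tells. Its arguments: {"type":"object","properties":{"commands":{"type":"array","items":{"type":"object","properties":{"tx":{"type":"number"},"ty":{"type":"number"},"tz":{"type":"number"},"yaw":{"type":"number"},"jaw":{"type":"number"}}}},"newtons":{"type":"number"}},"required":["commands"]}

```bash
mkdir -p pics; ls; cat > h.py <<'E'
import numpy as np, cv2
from cell import bot
def save(n,img): cv2.imwrite('pics/'+n+'.png',cv2.cvtColor(img,cv2.COLOR_RGB2BGR))
def cam(name,s=None):
    c=bot.calibration(name);K=np.array(c['mtx'])
    if 'R' in c: R=np.array(c['R']);t=np.array(c['t']).ravel();return K,R,t
    s=s or bot.observe();H=np.array(c['hand_eye'])
    T=np.eye(4);T[:3,:3]=np.array(s['tool_rot']);T[:3,3]=s['eef_pos']
    M=np.linalg.inv(T@H);return K,M[:3,:3],M[:3,3]
def ray(C,uv):
    K,R,t=C;d=R.T@np.linalg.inv(K)@np.array([uv[0],uv[1],1.]);return -R.T@t,d/np.linalg.norm(d)
def onz(C,uv,z):
    o,d=ray(C,uv);return o+d*(z-o[2])/d[2]
def tri(C1,a,C2,b):
    o1,d1=ray(C1,a);o2,d2=ray(C2,b)
    s=np.linalg.lstsq(np.c_[d1,-d2],o2-o1,rcond=None)[0]
    p,q=o1+s[0]*d1,o2+s[1]*d2;return (p+q)/2,np.linalg.norm(p-q)
def proj(C,X):
    K,R,t=C;p=K@(R@np.array(X)+t);return p[:2]/p[2]
E
python3 - <<'E'
from h import *
np.set_printoptions(precision=4,suppress=True)
s=bot.observe();print(s['eef_pos'],s['tool_rot'],s['t'],s['ft_force'],bot.tips_ahead)
for n in['scene','side','wrist']:
    im=bot.grab_frame(n);save(n+'0',im);np.save(n+'0.npy',im);C=cam(n);print(n,C[0][0,0],-C[1].T@C[2])
print(bot.calibration('wrist')['hand_eye'])
E
```

```text
pics
[ 0.1582 -0.5525  0.2159] [[ 0.9614  0.2752 -0.0004]
 [ 0.2752 -0.9614  0.0011]
 [-0.     -0.0012 -1.    ]] 0.0 [ 0.1758  0.615  -0.3052] 0.025
scene 485.03776014523197 [ 1.3338 -0.3882  1.1391]
side 446.21478402081357 [0.1134 0.8546 1.1657]
wrist 403.4953612727516 [ 0.2193 -0.535   0.3734]
[[-0.     -0.9663 -0.2575  0.0636]
 [ 1.      0.     -0.0003 -0.0002]
 [ 0.0003 -0.2575  0.9663 -0.1573]
 [ 0.      0.      0.      1.    ]]
```

View pics/scene0.png

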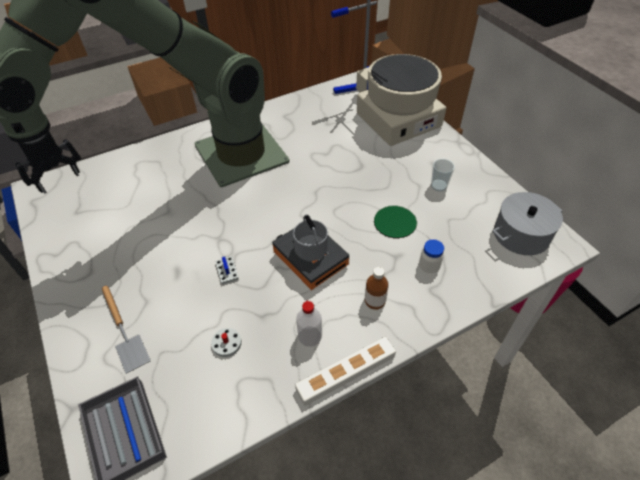

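View pics/side0.png

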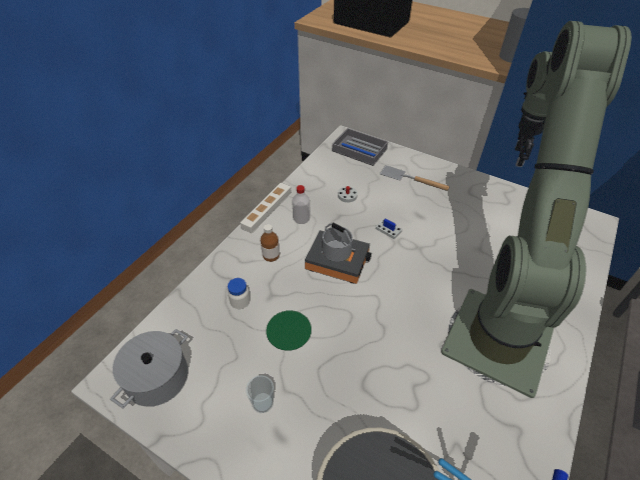

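Scene view: pot on the heater at (310,240) with its grip at about (309,222), block with blue handle at (227,267), mat at (396,221). Side view: grip at about (340,228), block (389,228), mat (289,330). Next I'll segment by colour and triangulate.

```bash
python3 - <<'E'
from h import *
np.set_printoptions(precision=4,suppress=True)
C1,C2=cam('scene'),cam('side')
A,B=np.load('scene0.npy'),np.load('side0.npy')
def comp(im,lo,hi,near,rad):
    h=cv2.cvtColor(im,cv2.COLOR_RGB2HSV);m=cv2.inRange(h,lo,hi)
    k=np.zeros_like(m);cv2.circle(k,near,rad,255,-1);m&=k
    ys,xs=np.nonzero(m);c=np.array([xs.mean(),ys.mean()]);
    w,v=np.linalg.eigh(np.cov(np.c_[xs,ys].T));d=v[:,1]*np.sqrt(3*w[1])
    return c,d,len(xs)
G=((50,80,20),(90,255,255));BL=((105,120,40),(130,255,255));OR=((5,150,80),(18,255,255))
DK=((0,0,0),(180,255,50))
m1=comp(A,*G,(396,221),30);m2=comp(B,*G,(289,330),35);print('mat',m1,m2,onz(C1,m1[0],.005),onz(C2,m2[0],.005),tri(C1,m1[0],C2,m2[0]))
b1=comp(A,*BL,(227,267),20);b2=comp(B,*BL,(389,228),18);print('handle',b1,b2,tri(C1,b1[0],C2,b2[0]))
for C,b in((C1,b1),(C2,b2)):
    p,q=onz(C,b[0]-b[1],.03),onz(C,b[0]+b[1],.03);print(p,q,np.degrees(np.arctan2(*(q-p)[1::-1])))
def crop(im,x,y,w,h):return cv2.resize(im[y:y+h,x:x+w],None,fx=4,fy=4,interpolation=cv2.INTER_CUBIC)
save('crop',np.hstack([crop(A,262,205,95,85),crop(B,295,210,85,85)]))
for im,n in((A,(309,222)),(B,(340,227))):print(comp(im,*DK,n,12))
E
```

```text
mat (array([394.9482, 221.4995]), array([-17.9982,  -2.3069]), 1023) (array([288.272 , 330.0633]), array([-19.0051,   3.4453]), 1375) [0.5502 0.289  0.005 ] [0.5442 0.2975 0.005 ] (array([ 0.5461,  0.2936, -0.0018]), np.float64(0.0017448524656910192))
handle (array([225.037 , 264.5926]), array([2.1328, 7.7077]), 54) (array([388.9881, 224.2381]), array([-4.8798, -3.5607]), 84) (array([ 0.4647, -0.2397,  0.0286]), np.float64(0.0038507209676141444))
[ 0.4348 -0.236   0.03  ] [ 0.4924 -0.2459  0.03  ] -9.714316714636862
[ 0.443  -0.2291  0.03  ] [ 0.4879 -0.2436  0.03  ] -17.902301171682108
(array([309.3636, 222.3939]), array([3.3791, 5.4139]), 66)
(array([337.5185, 227.2963]), array([-5.9057, -2.9201]), 54)
```

View pics/crop.png

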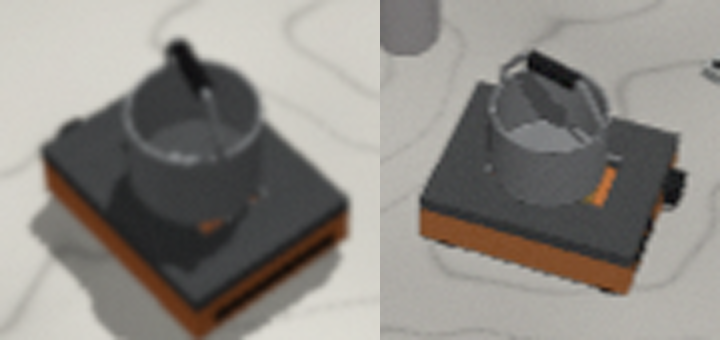

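Crop shows the grip ends (scene ≈ (305,216)-(313,227.5), side ≈ (332.5,224)-(344,231)) and deck corners, so I triangulate those.

```bash
python3 - <<'E'
from h import *
np.set_printoptions(precision=4,suppress=True)
C1,C2=cam('scene'),cam('side')
for n,a,b in(('gripc',(308.8,221.8),(338.4,227.5)),('near',(305.2,216.2),(344.2,230.7)),('far',(312.7,227.5),(332.5,224.2))):print(n,tri(C1,a,C2,b))
D1=[(273.2,243.7),(311.5,281.2),(349,256.2)];D2=[(305.2,261.2),(358,275.5),(370,243.7),(321.7,230.7)]
for d in D1:print('s',onz(C1,d,.06))
for d in D2:print('d',onz(C2,d,.06))
E
```

```text
gripc (array([ 0.5507, -0.0093,  0.1687]), np.float64(0.001878917069062463))
near (array([ 0.5284, -0.0077,  0.1684]), np.float64(0.0035264083810151543))
far (array([ 0.5737, -0.0107,  0.1696]), np.float64(3.540033833313336e-05))
s [ 0.4859 -0.0962  0.06  ]
s [ 0.6557 -0.0622  0.06  ]
s [0.6326 0.0699 0.06  ]
d [0.617  0.0845 0.06  ]
d [0.4445 0.0485 0.06  ]
d [ 0.472  -0.0914  0.06  ]
d [ 0.6406 -0.0597  0.06  ]
```

apply_moves:
  commands:
    - {"tx":0.526,"ty":-0.414,"tz":-0.09,"yaw":0.35}
    - {"tx":0.526,"ty":-0.414,"tz":-0.09,"yaw":0.35}
    - {"tx":0.526,"ty":-0.414,"tz":-0.09,"yaw":0.35}
    - {"tx":0.526,"ty":-0.414,"tz":-0.09,"yaw":0.35}
    - {"tx":0.526,"ty":-0.414,"tz":-0.09,"yaw":0.35}
    - {"tx":0.526,"ty":-0.414,"tz":-0.09,"yaw":0.35}
    - {"tx":0.526,"ty":-0.414,"tz":-0.09,"yaw":0.35}
    - {"tx":0.526,"ty":-0.414,"tz":-0.09,"yaw":0.35}

```text
schema error: expected keys tx, ty, tz, yaw, jaw
```

Every row needs all keys.

apply_moves:
  commands:
    - {"tx":0.526,"ty":-0.414,"tz":-0.09,"yaw":0.35,"jaw":100}
    - {"tx":0.526,"ty":-0.414,"tz":-0.09,"yaw":0.35,"jaw":100}
    - {"tx":0.526,"ty":-0.414,"tz":-0.09,"yaw":0.35,"jaw":100}
    - {"tx":0.526,"ty":-0.414,"tz":-0.09,"yaw":0.35,"jaw":100}
    - {"tx":0.526,"ty":-0.414,"tz":-0.09,"yaw":0.35,"jaw":100}
    - {"tx":0.526,"ty":-0.414,"tz":-0.09,"yaw":0.35,"jaw":100}
    - {"tx":0.526,"ty":-0.414,"tz":-0.09,"yaw":0.35,"jaw":100}
    - {"tx":0.526,"ty":-0.414,"tz":-0.09,"yaw":0.35,"jaw":100}

```text
t: 1.15
eef_pos: [0.4491, -0.1491, 0.2833]
tool_rot: [[0.997, -0.071, -0.0], [-0.071, -0.997, 0.001], [-0.0, -0.001, -1.0]]
ft_force: [0.4, -1.0, -0.1]
grip_width: 0.999
```

apply_moves:
  commands:
    - {"tx":0.091,"ty":-0.146,"tz":-0.017,"yaw":0,"jaw":100}
    - {"tx":0.091,"ty":-0.146,"tz":-0.017,"yaw":0,"jaw":100}
    - {"tx":0.091,"ty":-0.146,"tz":-0.017,"yaw":0,"jaw":100}
    - {"tx":0.091,"ty":-0.146,"tz":-0.017,"yaw":0,"jaw":100}
    - {"tx":0.091,"ty":-0.146,"tz":-0.017,"yaw":0,"jaw":100}

```text
t: 1.78
eef_pos: [0.5499, -0.0104, 0.3002]
tool_rot: [[0.997, -0.071, -0.001], [-0.071, -0.997, 0.0], [-0.001, -0.0, -1.0]]
ft_force: [-0.1, -1.5, 0.9]
grip_width: 1.002
```

```bash
python3 - <<'E'
from h import *
np.set_printoptions(precision=4,suppress=True)
s=bot.observe();im=bot.grab_frame('wrist');save('w1',im);C=cam('wrist',s);np.save('w1.npy',im)
print(s['t'],s['eef_pos'],s['tool_rot']);print(proj(C,(.5507,-.0093,.1687)))
E
```

```text
1.775 [ 0.5499 -0.0104  0.3002] [[ 0.9974 -0.0715 -0.0008]
 [-0.0715 -0.9974  0.0002]
 [-0.0008 -0.0001 -1.    ]]
[317.0856 226.3641]
```

View pics/w1.png

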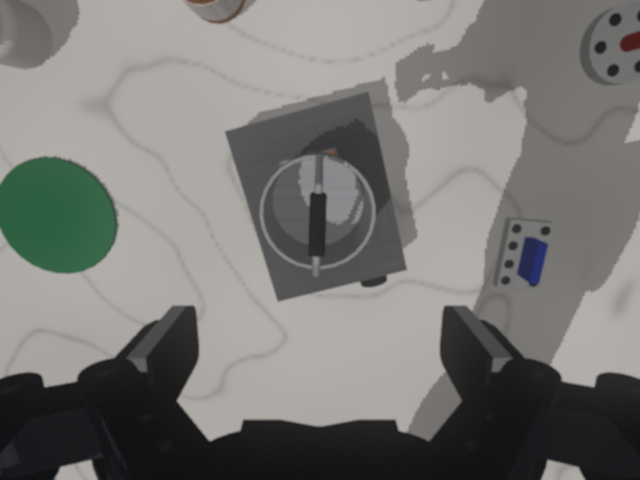

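Wrist view: grip (319,194)–(317,256), centre matching the prediction within 1 px, aligned with the tool; deck corners (227,130),(370,93),(406,269),(278,300); mat ~ (57,215); block with handle ~ (533,261).

```bash
python3 - <<'E'
from h import *
np.set_printoptions(precision=4,suppress=True)
im=np.load('w1.npy');C=cam('wrist');C1,C2=cam('scene'),cam('side')
g=cv2.cvtColor(im,cv2.COLOR_RGB2HSV)
def cc(lo,hi,x,y,w,h):
    m=cv2.inRange(g,lo,hi);k=np.zeros_like(m);k[y:y+h,x:x+w]=255;m&=k
    return max(cv2.findContours(m,0,1)[0],key=cv2.contourArea)
mt=cc((50,80,20),(90,255,255),0,130,130,160);e=cv2.fitEllipse(mt);print('mat',e,onz(C,e[0],.005),tri(C,e[0],C2,(288.27,330.06)),tri(C,e[0],C1,(394.95,221.5)))
bl=cc((105,120,40),(130,255,255),500,220,70,80);r=cv2.minAreaRect(bl);print('blue',r)
gr=cc((0,0,0),(180,255,45),295,185,45,75);r=cv2.minAreaRect(gr);print('grip',r,onz(C,r[0],.17),tri(C,r[0],C2,(338.4,227.5)),tri(C,r[0],C1,(308.8,221.8)))
p,q=onz(C,(317.3,256),.174),onz(C,(319,194),.174);print(p,q,np.degrees(np.arctan2(*(q-p)[1::-1])))
D=[onz(C,c,.06) for c in((278,300),(406,269),(370,93),(227,130))]
for d in D:print('deck',d)
for a,b in((0,3),(1,2),(1,0),(2,3)):v=D[b]-D[a];print(np.linalg.norm(v),np.degrees(np.arctan2(v[1],v[0])))
E
```

```text
mat ((56.11231994628906, 215.00306701660156), (105.2187271118164, 123.9416275024414), 129.96322631835938) [0.5497 0.2893 0.005 ] (array([ 0.5479,  0.2941, -0.0027]), np.float64(0.0017112177693308155)) (array([0.5497, 0.2895, 0.0044]), np.float64(0.00034940420977469847))
blue ((531.8003540039062, 260.83209228515625), (21.081356048583984, 43.01841354370117), 13.495734214782715)
grip ((316.9513854980469, 224.31301879882812), (14.212477684020996, 61.032230377197266), 2.12109637260437) [ 0.5524 -0.0097  0.17  ] (array([ 0.5519, -0.0096,  0.1674]), np.float64(2.399141497532826e-05)) (array([ 0.5523, -0.0103,  0.1713]), np.float64(0.00135853277169455))
[ 0.5296 -0.0083  0.174 ] [ 0.5749 -0.0128  0.174 ] -5.711753009816455
deck [0.4505 0.0398 0.06  ]
deck [ 0.4753 -0.0959  0.06  ]
deck [ 0.6495 -0.0655  0.06  ]
deck [0.6263 0.071  0.06  ]
0.1785468420212607 10.060160382023701
0.17679630357245982 9.900371332356606
0.13795904860943287 100.35857623456853
0.13845408561084024 99.63280264131751
```

apply_moves:
  commands:
    - {"tx":0.002,"ty":-0.001,"tz":0.05,"yaw":0.03,"jaw":60}
    - {"tx":0.002,"ty":-0.001,"tz":0.09,"yaw":0.03,"jaw":60}
    - {"tx":0.002,"ty":-0.001,"tz":0.11,"yaw":0.03,"jaw":60}
    - {"tx":0.002,"ty":-0.001,"tz":0.122,"yaw":0.03,"jaw":60}
    - {"tx":0.002,"ty":-0.001,"tz":0.122,"yaw":0.03,"jaw":30}
    - {"tx":0.002,"ty":-0.001,"tz":0.122,"yaw":0.03,"jaw":0}
    - {"tx":0.002,"ty":-0.001,"tz":0.122,"yaw":0.03,"jaw":0}
    - {"tx":0.002,"ty":-0.001,"tz":0.122,"yaw":0.03,"jaw":0}
  newtons: 60

```text
t: 2.82
eef_pos: [0.552, -0.0099, 0.1787]
tool_rot: [[0.995, -0.102, -0.0], [-0.102, -0.995, 0.0], [-0.0, -0.0, -1.0]]
ft_force: [-1.0, -0.1, -0.1]
grip_width: -0.001
```

```bash
python3 - <<'E'
from h import *
s=bot.observe();print(s['t'],s['eef_pos'],s['ft_force'],s['grip_width'])
A=bot.grab_frame('scene');B=bot.grab_frame('side');W=bot.grab_frame('wrist')
c=lambda im,x,y:cv2.resize(im[y:y+100,x:x+133],(400,300),interpolation=cv2.INTER_CUBIC)
save('g',np.vstack([np.hstack([c(A,245,165),c(B,275,165)]),np.hstack([cv2.resize(W,(400,300)),np.zeros((300,400,3),np.uint8)])]))
E
```

```text
2.825 [ 0.55197741 -0.00991055  0.1787142 ] [-1.00067898 -0.12505538 -0.06844372] -0.0008864703390874825
```

View pics/g.png

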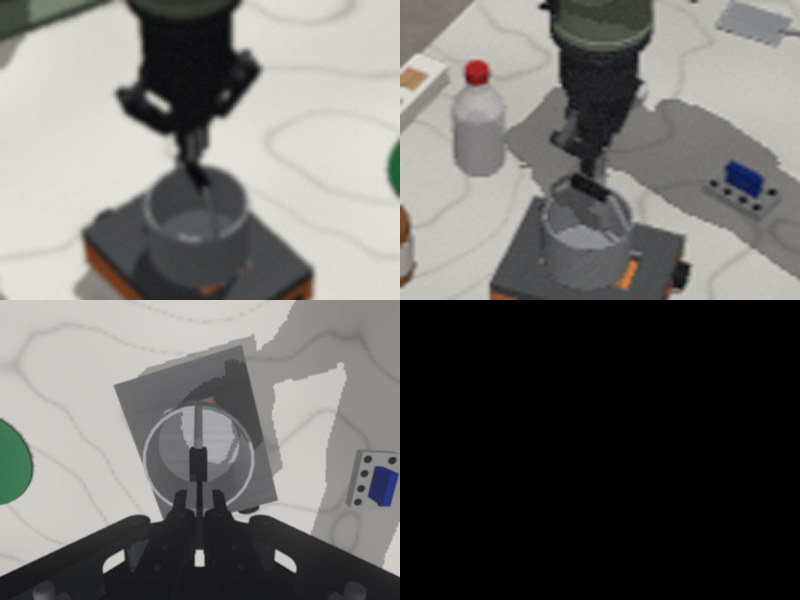

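Fingers look closed right at the top of the grip; I take a closer look to see whether they hold it.

```bash
python3 - <<'E'
from h import *
W=bot.grab_frame('wrist');A=bot.grab_frame('side');A2=bot.grab_frame('scene')
f=lambda im,x,y,w,h:cv2.resize(im[y:y+h,x:x+w],(400,400),interpolation=cv2.INTER_CUBIC)
save('g2',np.hstack([f(W,220,200,200,200),f(A,315,195,50,50)]))
save('g3',f(A2,285,190,50,50))
s=bot.observe();print(s['grip_width'],s['moment'],s['ft_force'])
C=cam('wrist',s);p=np.array(s['eef_pos'])
for dz in(0,.006,.025):print(dz,proj(C,p-[0,0,dz]),proj(cam('side'),p-[0,0,dz]),proj(cam('scene'),p-[0,0,dz]))
E
```

```text
0.001801690498983109 [-0.02605681 -0.03390863  0.00743153] [ 0.55781109  0.09556877 -0.18289166]
0 [318.21232888 295.22730376] [338.57486164 224.97466125] [309.00364062 219.87960896]
0.006 [318.24739017 289.97280774] [338.50151671 226.32617585] [309.08112864 221.38224819]
0.025 [318.34449263 275.42044773] [338.27230104 230.54989389] [309.32291903 226.07102046]
```

View pics/g2.png

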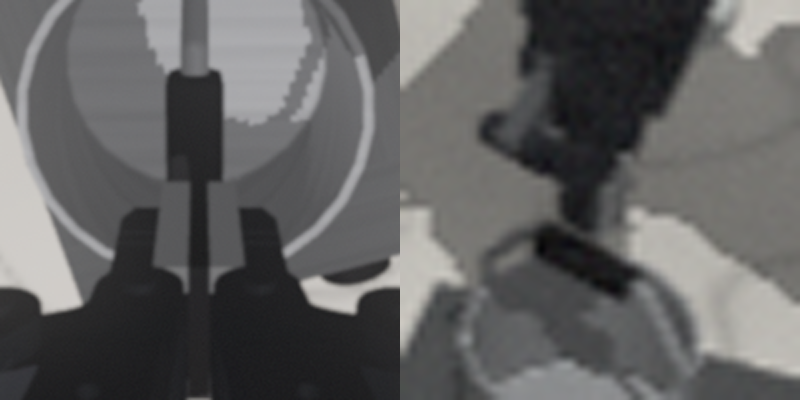

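The pads are shut above the grip (only ~0 opening): the tips stand short of where the text puts them. Open, go 20 mm lower, close again.

apply_moves:
  commands:
    - {"tx":0,"ty":0,"tz":0,"yaw":0,"jaw":45}
    - {"tx":0,"ty":0,"tz":0,"yaw":0,"jaw":45}
    - {"tx":0,"ty":0,"tz":0,"yaw":0,"jaw":45}
    - {"tx":0,"ty":0,"tz":0.01,"yaw":0,"jaw":45}
    - {"tx":0,"ty":0,"tz":0.02,"yaw":0,"jaw":45}
    - {"tx":0,"ty":0,"tz":0.02,"yaw":0,"jaw":0}
    - {"tx":0,"ty":0,"tz":0.02,"yaw":0,"jaw":0}
    - {"tx":0,"ty":0,"tz":0.02,"yaw":0,"jaw":0}
  newtons: 60

```text
t: 4.12
eef_pos: [0.5518, -0.0099, 0.1585]
tool_rot: [[0.995, -0.102, -0.0], [-0.102, -0.995, 0.0], [-0.001, -0.0, -1.0]]
ft_force: [0.4, -0.5, -2.5]
grip_width: 0.113
```

```bash
python3 - <<'E'
from h import *
W=bot.grab_frame('wrist');A=bot.grab_frame('side');A2=bot.grab_frame('scene')
f=lambda im,x,y,w,h:cv2.resize(im[y:y+h,x:x+w],(266,400),interpolation=cv2.INTER_CUBIC)
save('g4',np.hstack([f(W,240,180,160,240),f(A,320,180,40,60),f(A2,290,175,40,60)]))
s=bot.observe();print(s['grip_width'],s['ft_force'],s['eef_pos'],s['t'])
E
```

```text
0.11405417980051728 [-0.01836184 -0.4092528  -2.47110632] [ 0.55183473 -0.00992142  0.15840968] 4.275
```

View pics/g4.png

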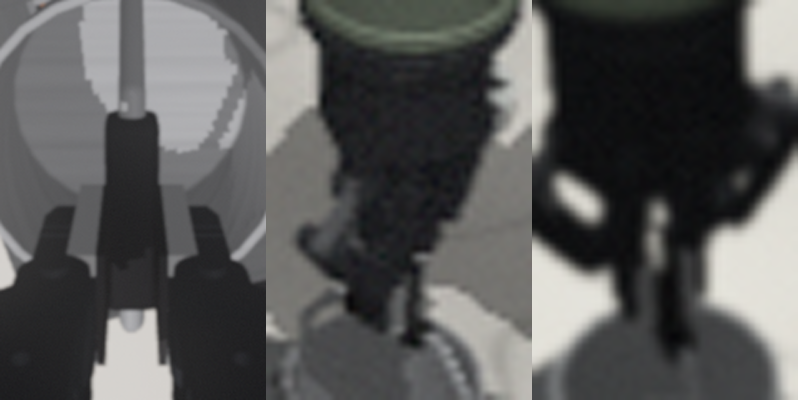

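Grip now held (0.114), but maybe shallowly; regrip 10 mm deeper.

apply_moves:
  commands:
    - {"tx":0,"ty":0,"tz":0,"yaw":0,"jaw":40}
    - {"tx":0,"ty":0,"tz":0,"yaw":0,"jaw":40}
    - {"tx":0,"ty":0,"tz":0.01,"yaw":0,"jaw":40}
    - {"tx":0,"ty":0,"tz":0.01,"yaw":0,"jaw":40}
    - {"tx":0,"ty":0,"tz":0.01,"yaw":0,"jaw":0}
    - {"tx":0,"ty":0,"tz":0.01,"yaw":0,"jaw":0}
    - {"tx":0,"ty":0,"tz":0.01,"yaw":0,"jaw":0}
  newtons: 70

```text
t: 5.15
eef_pos: [0.552, -0.0098, 0.1486]
tool_rot: [[0.995, -0.102, -0.0], [-0.102, -0.995, 0.0], [-0.0, -0.0, -1.0]]
ft_force: [-0.2, 1.7, 1.6]
grip_width: 0.118
```

apply_moves:
  commands:
    - {"tx":0,"ty":0,"tz":-0.005,"yaw":0,"jaw":0}
    - {"tx":0,"ty":0,"tz":-0.015,"yaw":0,"jaw":0}
    - {"tx":0,"ty":0,"tz":-0.03,"yaw":0,"jaw":0}
    - {"tx":0,"ty":0,"tz":-0.05,"yaw":0,"jaw":0}
  newtons: 70

```text
t: 5.65
eef_pos: [0.5518, -0.0099, 0.1995]
tool_rot: [[0.995, -0.102, -0.0], [-0.102, -0.995, 0.0], [-0.001, -0.0, -1.0]]
ft_force: [-0.2, 0.1, -2.6]
grip_width: 0.12
```

```bash
python3 - <<'E'
from h import *
np.set_printoptions(precision=4,suppress=True)
W=bot.grab_frame('wrist');A=bot.grab_frame('side');A2=bot.grab_frame('scene')
f=lambda im,x,y,w,h:cv2.resize(im[y:y+h,x:x+w],(266,400),interpolation=cv2.INTER_CUBIC)
save('g5',np.hstack([f(W,160,100,320,380),f(A,300,160,80,120),f(A2,270,155,80,120)]))
s=bot.observe();print(s['grip_width'],s['ft_force'],s['eef_pos'],s['t'],s['tool_rot'])
E
```

```text
0.12041513692560092 [-1.4957 -0.2642 -3.0453] [ 0.5522 -0.0098  0.1993] 5.8 [[ 0.9948 -0.102   0.0013]
 [-0.102  -0.9948  0.0004]
 [ 0.0013 -0.0005 -1.    ]]
```

View pics/g5.png

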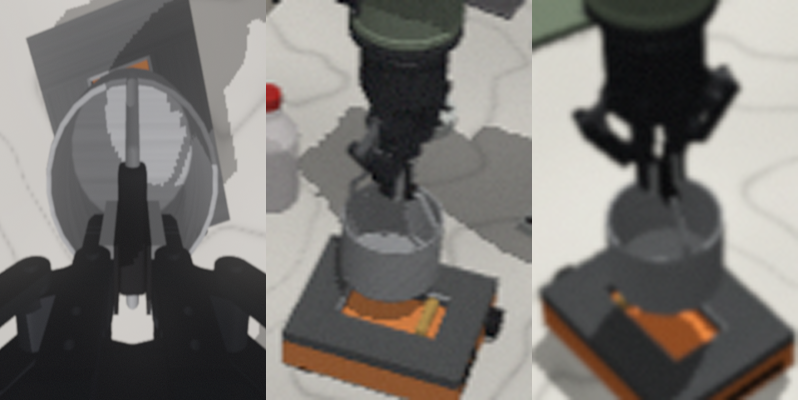

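Pot is off the deck, upright in the grip (weight −3 N); the pocket and brass jaw are visible. Carry it to the mat.

```bash
python3 - <<'E'
from h import *
np.set_printoptions(precision=3,suppress=True)
C=cam('scene');D=cam('side')
print('jar',tri(C,(433,248),D,(237,287)),'beaker',tri(C,(442,166),D,(260,383)),'amber',tri(C,(378,273),D,(269,229)))
E
```

```text
jar (array([0.733, 0.285, 0.073]), np.float64(0.0018540587918330499)) beaker (array([0.488, 0.503, 0.092]), np.float64(0.0008313166238003028)) amber (array([0.759, 0.077, 0.127]), np.float64(0.001648126585628135))
```

apply_moves:
  commands:
    - {"tx":-0.001,"ty":-0.01,"tz":-0.01,"yaw":0,"jaw":0}
    - {"tx":-0.003,"ty":-0.03,"tz":-0.02,"yaw":0,"jaw":0}
    - {"tx":-0.007,"ty":-0.06,"tz":-0.03,"yaw":0,"jaw":0}
    - {"tx":-0.011,"ty":-0.1,"tz":-0.03,"yaw":0,"jaw":0}
    - {"tx":-0.016,"ty":-0.14,"tz":-0.03,"yaw":0,"jaw":0}
    - {"tx":-0.02,"ty":-0.18,"tz":-0.03,"yaw":0,"jaw":0}
    - {"tx":-0.025,"ty":-0.22,"tz":-0.03,"yaw":0,"jaw":0}
    - {"tx":-0.029,"ty":-0.255,"tz":-0.03,"yaw":0,"jaw":0}
  newtons: 70

```text
t: 6.8
eef_pos: [0.5486, 0.2491, 0.2293]
tool_rot: [[0.995, -0.101, 0.001], [-0.101, -0.995, 0.001], [0.001, -0.001, -1.0]]
ft_force: [-0.3, -0.4, -3.0]
grip_width: 0.118
```

apply_moves:
  commands:
    - {"tx":-0.002,"ty":-0.025,"tz":0.01,"yaw":0,"jaw":0}
    - {"tx":-0.004,"ty":-0.041,"tz":0.035,"yaw":0,"jaw":0}
    - {"tx":-0.004,"ty":-0.041,"tz":0.07,"yaw":0,"jaw":0}
    - {"tx":-0.004,"ty":-0.041,"tz":0.1,"yaw":0,"jaw":0}
    - {"tx":-0.004,"ty":-0.041,"tz":0.115,"yaw":0,"jaw":0}
    - {"tx":-0.004,"ty":-0.041,"tz":0.122,"yaw":0,"jaw":0}
    - {"tx":-0.004,"ty":-0.041,"tz":0.126,"yaw":0,"jaw":0}
    - {"tx":-0.004,"ty":-0.041,"tz":0.129,"yaw":0,"jaw":0}
  newtons: 70

```text
t: 7.8
eef_pos: [0.5492, 0.2906, 0.1009]
tool_rot: [[0.995, -0.101, 0.002], [-0.101, -0.995, 0.001], [0.002, -0.001, -1.0]]
ft_force: [-0.1, -0.0, -3.6]
grip_width: 0.118
```

```bash
python3 - <<'E'
from h import *
np.set_printoptions(precision=4,suppress=True)
s=bot.observe();A=bot.grab_frame('scene');B=bot.grab_frame('side');print(s['eef_pos'],s['ft_force'])
out=[]
for n,im,p in(('scene',A,(395,221)),('side',B,(289,330))):
    C=cam(n);m=cv2.inRange(cv2.cvtColor(im,cv2.COLOR_RGB2HSV),(50,80,20),(90,255,255));k=np.zeros_like(m);cv2.circle(k,p,32,255,-1);m&=k
    h=cv2.convexHull(np.argwhere(m)[:,::-1].astype(np.float32).reshape(-1,1,2));
    P=np.array([onz(C,q,.005)[:2] for q in h[:,0]])
    print(n,cv2.minEnclosingCircle(P.astype(np.float32)),proj(C,s['eef_pos']))
    x,y=p[0]-50,p[1]-70;out.append(cv2.resize(im[y:y+120,x:x+100],(400,480),interpolation=cv2.INTER_CUBIC))
save('p1',np.hstack(out))
E
```

```text
[0.5492 0.2906 0.1009] [-0.0644 -0.0024 -3.6178]
scene ((0.5485285520553589, 0.29005858302116394), 0.06555117666721344) [398.4668 199.6006]
side ((0.5451573729515076, 0.29628345370292664), 0.06642379611730576) [286.6415 309.5379]
```

View pics/p1.png

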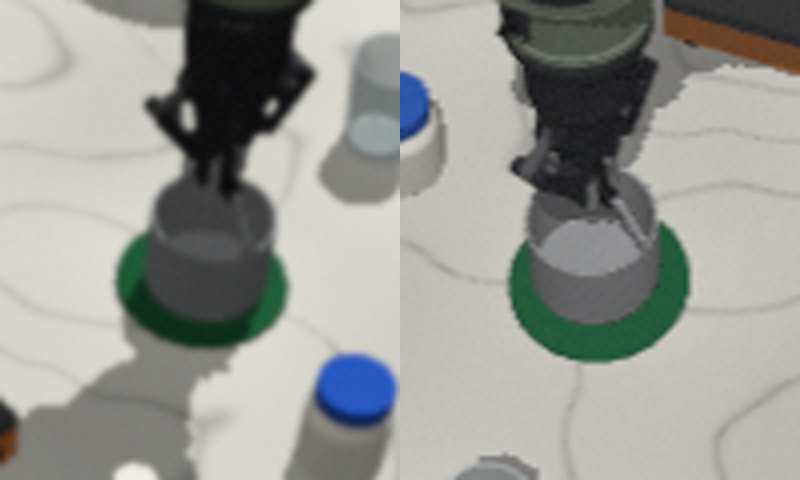

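Pot hangs centred over the mat, a few mm up. Lower slowly.

apply_moves:
  commands:
    - {"tx":0,"ty":0,"tz":0.003,"yaw":0,"jaw":0}
    - {"tx":0,"ty":0,"tz":0.0045,"yaw":0,"jaw":0}
    - {"tx":0,"ty":0,"tz":0.0055,"yaw":0,"jaw":0}
    - {"tx":0,"ty":0,"tz":0.0065,"yaw":0,"jaw":0}
    - {"tx":0,"ty":0,"tz":0.0072,"yaw":0,"jaw":0}
  newtons: 70

```text
t: 8.52
eef_pos: [0.5491, 0.2907, 0.0935]
tool_rot: [[0.995, -0.101, 0.001], [-0.101, -0.995, 0.001], [0.001, -0.001, -1.0]]
ft_force: [-0.1, 1.5, 2.4]
grip_width: 0.119
```

Contact felt (Fz −3.6 → +2.4 N). Release and rise.

apply_moves:
  commands:
    - {"tx":0,"ty":0,"tz":0,"yaw":0,"jaw":15}
    - {"tx":0,"ty":0,"tz":0,"yaw":0,"jaw":25}
    - {"tx":0,"ty":0,"tz":0,"yaw":0,"jaw":40}
    - {"tx":0,"ty":0,"tz":-0.01,"yaw":0,"jaw":40}
    - {"tx":0,"ty":0,"tz":-0.03,"yaw":0,"jaw":40}
    - {"tx":0,"ty":0,"tz":-0.07,"yaw":0,"jaw":40}
    - {"tx":0,"ty":0,"tz":-0.12,"yaw":0,"jaw":40}
    - {"tx":0,"ty":0,"tz":-0.17,"yaw":0,"jaw":40}

```text
t: 9.52
eef_pos: [0.5487, 0.2903, 0.266]
tool_rot: [[0.995, -0.101, 0.002], [-0.101, -0.995, 0.001], [0.002, -0.002, -1.0]]
ft_force: [0.2, 0.3, 0.5]
grip_width: 0.399
```

apply_moves:
  commands:
    - {"tx":-0.03,"ty":0.536,"tz":0.016,"yaw":0.16,"jaw":40}
    - {"tx":-0.03,"ty":0.536,"tz":0.016,"yaw":0.16,"jaw":40}
    - {"tx":-0.03,"ty":0.536,"tz":0.016,"yaw":0.16,"jaw":40}
    - {"tx":-0.03,"ty":0.536,"tz":0.016,"yaw":0.16,"jaw":40}
    - {"tx":-0.03,"ty":0.536,"tz":0.016,"yaw":0.16,"jaw":40}
    - {"tx":-0.03,"ty":0.536,"tz":0.016,"yaw":0.16,"jaw":40}
    - {"tx":-0.03,"ty":0.536,"tz":0.016,"yaw":0.16,"jaw":40}
    - {"tx":-0.03,"ty":0.536,"tz":0.016,"yaw":0.16,"jaw":40}

```text
t: 10.52
eef_pos: [0.4701, -0.2052, 0.2509]
tool_rot: [[0.966, -0.258, 0.003], [-0.258, -0.966, 0.001], [0.003, -0.002, -1.0]]
ft_force: [1.1, 1.2, 0.1]
grip_width: 0.398
```

```bash
python3 - <<'E'
from h import *
np.set_printoptions(precision=4,suppress=True)
s=bot.observe();print(s['eef_pos'],s['t']);im=bot.grab_frame('wrist');np.save('w2.npy',im);save('w2',im);np.save('C2.npy',np.array(list(s['eef_pos'])+list(np.array(s['tool_rot']).ravel())))
C=cam('wrist',s);g=cv2.cvtColor(im,cv2.COLOR_RGB2HSV)
m=cv2.inRange(g,(105,120,40),(130,255,255))
for c in cv2.findContours(m,0,1)[0]:
    if cv2.contourArea(c)>100:
        r=cv2.minAreaRect(c);print(r,onz(C,r[0],.03));b=cv2.boxPoints(r);print([onz(C,q,.044)[:2] for q in b])
E
```

```text
[ 0.4701 -0.2052  0.2509] 10.525
((357.3551940917969, 203.2620849609375), (48.24942398071289, 12.124641418457031), 85.2363510131836) [ 0.4649 -0.2413  0.03  ]
[array([ 0.4898, -0.2386]), array([ 0.4879, -0.2493]), array([ 0.4441, -0.2426]), array([ 0.4461, -0.2316])]
```

```bash
python3 - <<'E'
from h import *
np.set_printoptions(precision=4,suppress=True)
im=np.load('w2.npy');v=np.load('C2.npy');C=cam('wrist',dict(eef_pos=v[:3],tool_rot=v[3:].reshape(3,3)))
g=im.max(2)
roi=g[150:260,290:430];print(np.percentile(roi,[2,10,50,90]))
m=cv2.inRange(g,0,60);m[:, :290]=0;m[:,430:]=0;m[:150]=0;m[270:]=0
for c in cv2.findContours(m,0,1)[0]:
    a=cv2.contourArea(c)
    if 5<a<400:
        (x,y),r=cv2.minEnclosingCircle(c);print(round(a),round(x,1),round(y,1),round(r,1),onz(C,(x,y),.014))
save('w2c',cv2.resize(im[130:290,270:470],(800,640))[:600])
E
```

```text
[ 73.98 132.   184.   191.  ]
```

View pics/w2c.png

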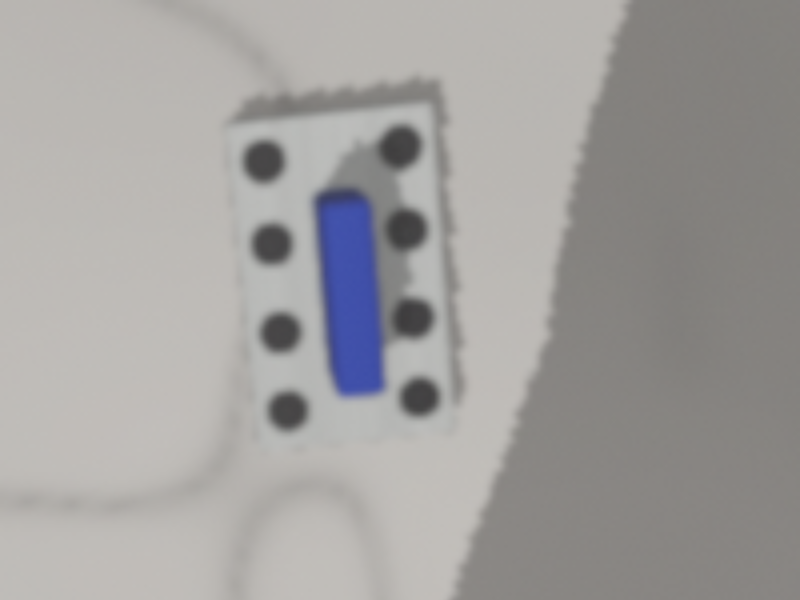

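Block clear: holes at crop (263,161)…(288,410) left and (400,147)…(419,397) right (÷4, +(270,130)); handle between them.

```bash
python3 - <<'E'
from h import *
np.set_printoptions(precision=4,suppress=True)
v=np.load('C2.npy');C=cam('wrist',dict(eef_pos=v[:3],tool_rot=v[3:].reshape(3,3)))
L=[(263,161),(272,243),(280,332),(288,410)];R=[(400,147),(406,230),(412,318),(419,397)]
P=[np.array([onz(C,(u/4+270,w/4+130),.014)[:2] for u,w in S]) for S in(L,R)]
c=(P[0].mean(0)+P[1].mean(0))/2
for p in P:d=p[0]-p[-1];print(np.linalg.norm(d),np.degrees(np.arctan2(d[1],d[0])))
d=P[0].mean(0)-P[1].mean(0);print('across',np.linalg.norm(d),np.degrees(np.arctan2(d[1],d[0])));print('centre',c)
# heater from w1: pocket centre
W=np.array([[.4505,.0398],[.4753,-.0959],[.6495,-.0655],[.6263,.071]]);m=W.mean(0);a=np.radians(10)
print('pocket w1',m+.005*np.array([np.cos(a),np.sin(a)]))
print(tri(C,(357.36,203.26),cam('scene'),(225.04,264.6)),tri(C,(357.36,203.26),cam('side'),(388.99,224.2)))
R=v[3:].reshape(3,3);print('move',R.T@(np.r_[c,.25]-v[:3]))
E
```

```text
0.06191745577602044 -8.544722590163092
0.061867380970887786 -8.711469782238044
across 0.03284987088665588 80.87789963947739
centre [ 0.4654 -0.2411]
pocket w1 [ 0.5553 -0.0118]
(array([ 0.4651, -0.2412,  0.0314]), np.float64(2.860398192584917e-05)) (array([ 0.4654, -0.2409,  0.0263]), np.float64(0.0026530454343201473))
move [0.0047 0.036  0.0009]
```

apply_moves:
  commands:
    - {"tx":0.005,"ty":0.036,"tz":0.04,"yaw":-0.11,"jaw":35}
    - {"tx":0.005,"ty":0.036,"tz":0.09,"yaw":-0.11,"jaw":35}
    - {"tx":0.005,"ty":0.036,"tz":0.14,"yaw":-0.11,"jaw":35}
    - {"tx":0.005,"ty":0.036,"tz":0.17,"yaw":-0.11,"jaw":35}
    - {"tx":0.005,"ty":0.036,"tz":0.185,"yaw":-0.11,"jaw":35}
    - {"tx":0.005,"ty":0.036,"tz":0.19,"yaw":-0.11,"jaw":35}
    - {"tx":0.005,"ty":0.036,"tz":0.19,"yaw":-0.11,"jaw":35}

```text
t: 11.45
eef_pos: [0.4631, -0.2509, 0.0617]
tool_rot: [[0.987, -0.16, 0.003], [-0.16, -0.987, -0.004], [0.003, 0.004, -1.0]]
ft_force: [1.2, -0.1, -0.3]
grip_width: 0.351
```

```bash
python3 - <<'E'
from h import *
np.set_printoptions(precision=4,suppress=True)
s=bot.observe();print(s['eef_pos'],s['ft_force'],s['tool_rot'])
W=bot.grab_frame('wrist');A=bot.grab_frame('side');A2=bot.grab_frame('scene');np.save('w3.npy',W)
f=lambda im,x,y,w,h:cv2.resize(im[y:y+h,x:x+w],(266,400),interpolation=cv2.INTER_CUBIC)
save('b1',np.hstack([f(W,200,180,240,300),f(A,364,180,50,75),f(A2,200,220,50,75)]))
C=cam('wrist',s);g=cv2.cvtColor(W,cv2.COLOR_RGB2HSV)
m=cv2.inRange(g,(105,120,40),(130,255,255));c=max(cv2.findContours(m,0,1)[0],key=cv2.contourArea);r=cv2.minAreaRect(c);print(r)
for z in(0,-.006,-.025):print(proj(C,np.array(s['eef_pos'])+[0,0,z]),proj(cam('side'),np.array(s['eef_pos'])+[0,0,z]))
E
```

```text
[ 0.4631 -0.2509  0.0617] [ 1.2121 -0.1126 -0.3181] [[ 0.9872 -0.1596  0.0026]
 [-0.1596 -0.9872 -0.004 ]
 [ 0.0032  0.0035 -1.    ]]
((296.5417175292969, 275.12664794921875), (92.09994506835938, 24.603113174438477), 88.87670135498047)
[318.0035 295.2666] [392.3585 215.6601]
[317.9951 290.0597] [392.1448 216.8693]
[317.9718 275.6405] [391.4755 220.6545]
```

View pics/b1.png

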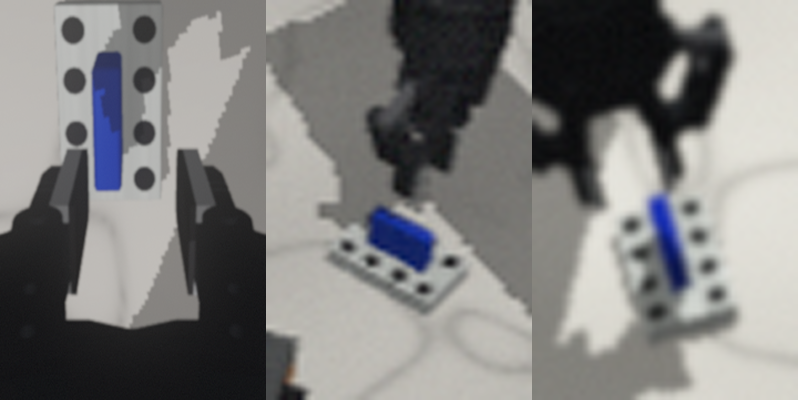

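The arm had still been moving at the last reading: the tool stands 10 mm to the −y side of the handle. Correct, then descend.

apply_moves:
  commands:
    - {"tx":0.001,"ty":-0.01,"tz":0,"yaw":0,"jaw":35}
    - {"tx":0.001,"ty":-0.01,"tz":0,"yaw":0,"jaw":35}
    - {"tx":0.001,"ty":-0.01,"tz":0.01,"yaw":0,"jaw":35}
    - {"tx":0.001,"ty":-0.01,"tz":0.022,"yaw":0,"jaw":35}
    - {"tx":0.001,"ty":-0.01,"tz":0.03,"yaw":0,"jaw":35}
    - {"tx":0.001,"ty":-0.01,"tz":0.033,"yaw":0,"jaw":35}

```text
t: 12.35
eef_pos: [0.4655, -0.2413, 0.028]
tool_rot: [[0.987, -0.16, 0.002], [-0.16, -0.987, -0.004], [0.003, 0.003, -1.0]]
ft_force: [0.2, -0.6, 0.1]
grip_width: 0.347
```

```bash
python3 - <<'E'
from h import *
np.set_printoptions(precision=4,suppress=True)
s=bot.observe();print(s['eef_pos'],s['ft_force'],s['tool_rot'])
W=bot.grab_frame('wrist')
C=cam('wrist',s);g=cv2.cvtColor(W,cv2.COLOR_RGB2HSV)
m=cv2.inRange(g,(105,120,40),(130,255,255));c=max(cv2.findContours(m,0,1)[0],key=cv2.contourArea);r=cv2.minAreaRect(c);print(r)
print(proj(C,[.4654,-.2411,.044]))
E
```

```text
[ 0.4655 -0.2413  0.028 ] [ 0.2222 -0.6368  0.134 ] [[ 0.9871 -0.1598  0.002 ]
 [-0.1598 -0.9871 -0.0038]
 [ 0.0026  0.0034 -1.    ]]
((317.559814453125, 299.006591796875), (124.31452178955078, 28.8475341796875), 89.14490509033203)
[317.5222 311.4899]
```

apply_moves:
  commands:
    - {"tx":0,"ty":0,"tz":0.002,"yaw":-0.01,"jaw":30}
    - {"tx":0,"ty":0,"tz":0.004,"yaw":-0.01,"jaw":30}
    - {"tx":0,"ty":0,"tz":0.006,"yaw":-0.01,"jaw":30}

```text
t: 12.78
eef_pos: [0.4656, -0.2413, 0.022]
tool_rot: [[0.989, -0.15, 0.002], [-0.15, -0.989, -0.004], [0.003, 0.003, -1.0]]
ft_force: [0.0, -0.8, 0.2]
grip_width: 0.301
```

apply_moves:
  commands:
    - {"tx":0,"ty":0,"tz":0.001,"yaw":0,"jaw":30}
    - {"tx":0,"ty":0,"tz":0.002,"yaw":0,"jaw":30}

```text
t: 13.02
eef_pos: [0.4657, -0.2414, 0.02]
tool_rot: [[0.989, -0.15, 0.002], [-0.15, -0.989, -0.004], [0.003, 0.004, -1.0]]
ft_force: [-0.0, -0.0, -0.2]
grip_width: 0.3
```

apply_moves:
  commands:
    - {"tx":0,"ty":0,"tz":0,"yaw":0,"jaw":0}
    - {"tx":0,"ty":0,"tz":0,"yaw":0,"jaw":0}
    - {"tx":0,"ty":0,"tz":0,"yaw":0,"jaw":0}
    - {"tx":0,"ty":0,"tz":0,"yaw":0,"jaw":0}
  newtons: 70

```text
t: 13.52
eef_pos: [0.4657, -0.2413, 0.0201]
tool_rot: [[0.989, -0.15, 0.002], [-0.15, -0.989, -0.004], [0.003, 0.003, -1.0]]
ft_force: [-1.0, 2.0, 1.3]
grip_width: 0.115
```

Block gripped. Lift it and go to a place in front of the heater, turned to its angle, from which the wrist camera sees the pocket.

apply_moves:
  commands:
    - {"tx":0,"ty":0,"tz":-0.01,"yaw":0,"jaw":0}
    - {"tx":0,"ty":0,"tz":-0.04,"yaw":0,"jaw":0}
    - {"tx":-0.003,"ty":-0.02,"tz":-0.08,"yaw":-0.04,"jaw":0}
    - {"tx":-0.01,"ty":-0.06,"tz":-0.13,"yaw":-0.1,"jaw":0}
    - {"tx":-0.016,"ty":-0.11,"tz":-0.18,"yaw":-0.18,"jaw":0}
    - {"tx":-0.023,"ty":-0.16,"tz":-0.2,"yaw":-0.26,"jaw":0}
    - {"tx":-0.028,"ty":-0.195,"tz":-0.2,"yaw":-0.31,"jaw":0}
    - {"tx":-0.031,"ty":-0.212,"tz":-0.2,"yaw":-0.325,"jaw":0}

```text
t: 14.52
eef_pos: [0.4662, -0.0246, 0.2199]
tool_rot: [[0.984, 0.176, 0.003], [0.176, -0.984, -0.004], [0.003, 0.004, -1.0]]
ft_force: [-1.3, -1.3, -1.1]
grip_width: 0.113
```

apply_moves:
  commands:
    - {"tx":0,"ty":0,"tz":0,"yaw":0,"jaw":0}
    - {"tx":0,"ty":0,"tz":0,"yaw":0,"jaw":0}

```text
t: 14.78
eef_pos: [0.4662, -0.0258, 0.2199]
tool_rot: [[0.985, 0.174, 0.003], [0.174, -0.985, -0.004], [0.002, 0.005, -1.0]]
ft_force: [0.1, -0.1, -2.0]
grip_width: 0.108
```

```bash
python3 - <<'E'
from h import *
np.set_printoptions(precision=4,suppress=True)
s=bot.observe();print(s['eef_pos'],s['ft_force'],s['tool_rot'],s['dq'])
im=bot.grab_frame('wrist');np.save('w4.npy',im);C=cam('wrist',s);np.save('C4.npy',np.array(list(s['eef_pos'])+list(np.array(s['tool_rot']).ravel())))
for p in((.5553,-.0118,.046),(.5553,-.0118,.06),(.52,-.018,.059)):print(proj(C,p))
save('w4',im);B=cv2.resize(bot.grab_frame('side')[210:290,295:385],(533,480),interpolation=cv2.INTER_CUBIC);save('s4',B)
x,y=proj(C,(.5553,-.0118,.06)).astype(int)
X0,Y0=max(x-110,0),max(y-120,0);print(X0,Y0);save('w4c',cv2.resize(im[Y0:Y0+190,X0:X0+220],None,fx=3.15,fy=3.15,interpolation=cv2.INTER_CUBIC))
E
```

```text
[ 0.4662 -0.0258  0.2199] [ 0.1182 -0.0826 -1.9521] [[ 0.9847  0.1743  0.003 ]
 [ 0.1743 -0.9847 -0.0041]
 [ 0.0023  0.0046 -1.    ]] [ 0.0102  0.001   0.0006 -0.0005  0.0007 -0.0012  0.0023]
[320.3733 102.6034]
[320.5161 100.9803]
[320.4    150.4382]
210 0
```

View pics/w4c.png

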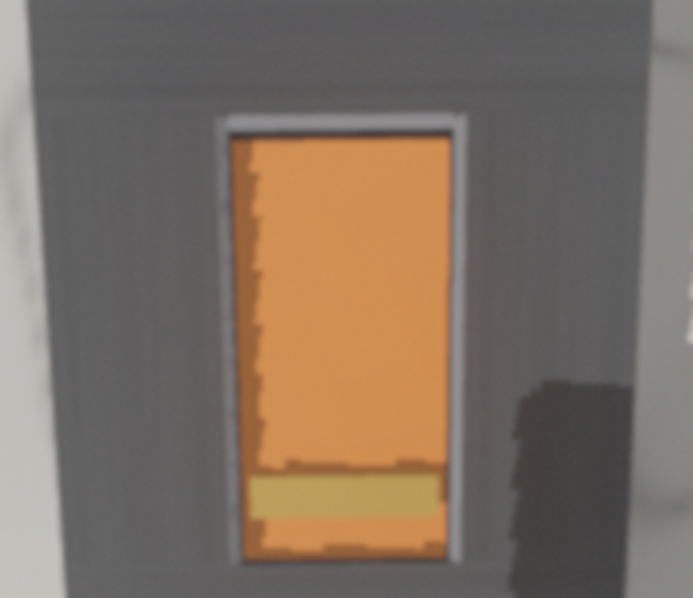

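Pocket clearly seen: outer chamfer corners at crop (217,117), (467,115), (461,562), (232,562); brass bar (250,473)–(441,518). Convert to the pocket pose.

```bash
python3 - <<'E'
from h import *
np.set_printoptions(precision=4,suppress=True)
v=np.load('C4.npy');R=v[3:].reshape(3,3);C=cam('wrist',dict(eef_pos=v[:3],tool_rot=R))
f=lambda u,w,z:onz(C,(u/3.15+210,w/3.15),z)
tl,tr,br,bl=[f(u,w,.06)[:2] for u,w in((217,117),(467,115),(461,562),(232,562))]
jl,jr=[f(u,w,.059)[:2] for u,w in((250,473),(441,473))]
ang=lambda d:np.degrees(np.arctan2(d[1],d[0]))
print('widths',np.linalg.norm(tl-tr),np.linalg.norm(bl-br),'jaw',np.linalg.norm(jl-jr))
print('ang sides',ang(tl-bl),ang(tr-br),'far',ang(tl-tr)-90,'jaw',ang(jl-jr)-90)
a=np.radians(np.mean([ang(tl-bl),ang(tr-br),ang(tl-tr)-90]));ex=np.array([np.cos(a),np.sin(a)]);ey=np.array([-ex[1],ex[0]])
far=(tl+tr)/2;jaw=(jl+jr)/2
cy=np.mean([p@ey for p in(tl,tr,bl,br)]);print('far-jaw',(far-jaw)@ex,'exp .080', 'y from jaw',jaw@ey-cy)
o=ex*((far@ex-.044)+(jaw@ex+.036))/2+ey*cy;print('pocket',o,np.degrees(a),'tool yaw',ang(R[:2,0]))
# stereo with w1: far-left/right deck corner heights via side cam
D=o-v[:2];print('pocket in tool',R[:2,:2].T@D)
# blue handle/block in the grip: angle check
im=np.load('w4.npy');m=cv2.inRange(cv2.cvtColor(im,cv2.COLOR_RGB2HSV),(105,120,40),(130,255,255))
c=max(cv2.findContours(m,0,1)[0],key=cv2.contourArea);print(cv2.minAreaRect(c))
E
```

```text
widths 0.05682828936314379 0.056676631432911476 jaw 0.0465947380356428
ang sides 10.70357769806563 10.615149386392781 far 10.506116349218615 jaw 10.028945476227577
far-jaw 0.0790488722433027 exp .080 y from jaw -4.0960668783590615e-06
pocket [ 0.555  -0.0109] 10.60828114455901 tool yaw 10.038530133866356
pocket in tool [0.0901 0.0008]
((319.0, 307.5), (131.0, 32.0), 90.0)
```

apply_moves:
  commands:
    - {"tx":0.03,"ty":0,"tz":0,"yaw":-0.01,"jaw":0}
    - {"tx":0.07,"ty":0.001,"tz":0.02,"yaw":-0.01,"jaw":0}
    - {"tx":0.098,"ty":0.001,"tz":0.05,"yaw":-0.01,"jaw":0}
    - {"tx":0.098,"ty":0.001,"tz":0.09,"yaw":-0.01,"jaw":0}
    - {"tx":0.098,"ty":0.001,"tz":0.118,"yaw":-0.01,"jaw":0}
    - {"tx":0.098,"ty":0.001,"tz":0.128,"yaw":-0.01,"jaw":0}
    - {"tx":0.098,"ty":0.001,"tz":0.13,"yaw":-0.01,"jaw":0}
    - {"tx":0.098,"ty":0.001,"tz":0.13,"yaw":-0.01,"jaw":0}

```text
t: 15.88
eef_pos: [0.5637, -0.0104, 0.091]
tool_rot: [[0.983, 0.184, 0.004], [0.184, -0.983, -0.004], [0.003, 0.005, -1.0]]
ft_force: [-0.9, -0.0, -2.1]
grip_width: 0.116
```

```bash
cat >> h.py <<'E'
O=np.array([.555,-.0109]);TH=np.radians(10.6)
def st():
    s=bot.observe();R=np.array(s['tool_rot']);p=np.array(s['eef_pos']);d=p[:2]-O;c,n=np.cos(TH),np.sin(TH)
    f=np.array(s['ft_force']);m=np.array(s['moment'])
    print('t %.2f heater x %.1f y %.1f mm, bottom z %.1f, yawerr %.2f deg'%(s['t'],1e3*(c*d[0]+n*d[1]),1e3*(-n*d[0]+c*d[1]),1e3*(p[2]-.0201),np.degrees(np.arctan2(R[1,0],R[0,0])-TH)),
     'F heater',np.round([c*f[0]+n*f[1],-n*f[0]+c*f[1],f[2]],1),'M',np.round([c*m[0]+n*m[1],-n*m[0]+c*m[1],m[2]],2),'w %.3f'%s['grip_width'])
def handle(show=True):
    im=bot.grab_frame('wrist');m=cv2.inRange(cv2.cvtColor(im,cv2.COLOR_RGB2HSV),(105,120,40),(130,255,255))
    c=max(cv2.findContours(m,0,1)[0],key=cv2.contourArea);x,y,w,h=cv2.boundingRect(c);print('blue box x %d..%d y %d..%d'%(x,x+w,y,y+h));return im
def pitch():
    # far (+x) end of the handle's top edge and the block's +x end seen by the wrist camera
    im=handle()
    return im
E
python3 -c "
from h import *
st();im=handle();save('w5',im)"
```

```text
t 15.88 heater x 8.6 y -1.1 mm, bottom z 70.9, yawerr -0.01 deg F heater [-0.9  0.1 -2.1] M [ 0.   -0.06  0.02] w 0.116
blue box x 303..336 y 242..376
```

apply_moves:
  commands:
    - {"tx":0,"ty":-0.001,"tz":0.004,"yaw":0,"jaw":0}
    - {"tx":0,"ty":-0.001,"tz":0.008,"yaw":0,"jaw":0}
    - {"tx":0,"ty":-0.001,"tz":0.01,"yaw":0,"jaw":0}
    - {"tx":0,"ty":-0.001,"tz":0.011,"yaw":0,"jaw":0}
    - {"tx":0,"ty":-0.001,"tz":0.012,"yaw":0,"jaw":0}
  newtons: 25

```text
t: 16.55
eef_pos: [0.5633, -0.0095, 0.0792]
tool_rot: [[0.983, 0.184, 0.004], [0.184, -0.983, -0.004], [0.003, 0.005, -1.0]]
ft_force: [-8.5, 0.1, 13.4]
grip_width: 0.114
```

```bash
python3 -c "
from h import *
st();im=handle()"
```

```text
t 16.55 heater x 8.4 y -0.1 mm, bottom z 59.1, yawerr -0.01 deg F heater [-8.4  1.6 13.4] M [0.23 1.42 0.01] w 0.114
blue box x 303..336 y 241..374
```

apply_moves:
  commands:
    - {"tx":0,"ty":0,"tz":0.001,"yaw":0,"jaw":0}
    - {"tx":0,"ty":0,"tz":0.0015,"yaw":0,"jaw":0}
  newtons: 20

```text
t: 16.85
eef_pos: [0.5627, -0.0096, 0.0785]
tool_rot: [[0.983, 0.184, 0.003], [0.184, -0.983, -0.004], [0.002, 0.005, -1.0]]
ft_force: [-11.8, 0.4, 22.5]
grip_width: 0.114
```

```bash
python3 -c "
from h import *
st();im=handle()"
```

```text
t 16.85 heater x 7.8 y -0.2 mm, bottom z 58.4, yawerr -0.02 deg F heater [-11.5   2.6  22.5] M [0.39 2.08 0.02] w 0.114
blue box x 303..336 y 240..373
```

Forces (Fx ≈ −½Fz, moment not that of a one-ended contact) are ambiguous, so I back off the pressure and check from the wrist pictures where the block's far end stands relative to the far wall.

apply_moves:
  commands:
    - {"tx":0,"ty":0,"tz":-0.006,"yaw":0,"jaw":0}
    - {"tx":0,"ty":0,"tz":-0.012,"yaw":0,"jaw":0}
    - {"tx":0,"ty":0,"tz":-0.012,"yaw":0,"jaw":0}
  newtons: 40

```text
t: 17.27
eef_pos: [0.5629, -0.0096, 0.0909]
tool_rot: [[0.983, 0.184, 0.004], [0.184, -0.983, -0.004], [0.003, 0.005, -1.0]]
ft_force: [0.0, 0.2, -1.1]
grip_width: 0.112
```

```bash
python3 - <<'E'
from h import *
st();im=handle();np.save('w6.npy',im);s=bot.observe();C=cam('wrist',s)
p=np.array(s['eef_pos']);R=np.array(s['tool_rot'])
T=lambda x,y,z:proj(C,p+R@np.array([x,y,-z]))  # tool x,y; z up rel TCP
top=-.0061
for n,q in(('B top corners',[T(.041,-.025,top),T(.041,.025,top)]),('B bottom',[T(.041,-.025,-.0201)]),('hole far L/R',[T(.031,-.0165,top),T(.031,.0165,top)]),('handle +top,-top',[T(.023,0,.0239),T(-.023,0,.0239)])):print(n,np.round(q,1))
c,n=np.cos(TH),np.sin(TH);H=lambda x,y,z:np.r_[O+[c*x-n*y,n*x+c*y],z]
for x in(.044,.0415,.085):print('heater x',x,np.round([proj(C,H(x,-.0285,.06)),proj(C,H(x,.0285,.06))],1))
g=im.astype(int).mean(2)
for u in(275,285,300,320,340,355,365):print(u,[int(v) for v in g[100:250:3,u]])
E
```

```text
t 17.27 heater x 8.0 y -0.2 mm, bottom z 70.8, yawerr -0.02 deg F heater [ 0.1  0.2 -1.1] M [ 0.03 -0.04 -0.05] w 0.112
blue box x 303..336 y 242..376
B top corners [[257.7 195.1]
 [380.9 195.1]]
B bottom [[262.4 190.7]]
hole far L/R [[279.3 219.3]
 [359.3 219.3]]
handle +top,-top [[319.3 259.1]
 [319.3 376.6]]
heater x 0.044 [[379.7 198.3]
 [257.8 198.4]]
heater x 0.0415 [[379.5 203.6]
 [258.  203.7]]
heater x 0.085 [[383.2 105.9]
 [254.2 105.9]]
275 [156, 156, 141, 113, 113, 111, 109, 108, 109, 109, 109, 109, 108, 107, 105, 107, 108, 105, 104, 104, 105, 105, 105, 104, 104, 106, 104, 105, 103, 101, 103, 110, 164, 211, 211, 209, 113, 68, 68, 68, 68, 68, 69, 68, 158, 209, 209, 208, 208, 208]
285 [156, 157, 141, 113, 114, 111, 110, 109, 108, 108, 109, 109, 108, 108, 105, 106, 107, 105, 104, 105, 104, 104, 105, 104, 104, 105, 93, 74, 74, 73, 77, 110, 160, 206, 206, 207, 182, 70, 67, 68, 67, 68, 67, 80, 190, 206, 206, 206, 206, 205]
300 [156, 157, 141, 112, 114, 112, 109, 107, 109, 109, 109, 108, 108, 108, 106, 106, 107, 106, 104, 104, 105, 105, 106, 105, 104, 95, 73, 75, 74, 74, 79, 111
[... 372 characters left out ...]
, 109, 108, 108, 110, 109, 109, 108, 108, 107, 106, 107, 104, 104, 105, 104, 103, 105, 105, 105, 105, 94, 75, 74, 73, 79, 110, 161, 205, 205, 205, 201, 149, 154, 160, 150, 147, 147, 147, 148, 147, 147, 147, 147, 146]
355 [154, 155, 141, 112, 113, 111, 108, 108, 109, 109, 109, 109, 108, 109, 106, 106, 106, 104, 103, 104, 104, 104, 105, 105, 104, 96, 75, 75, 72, 72, 78, 110, 166, 208, 209, 206, 114, 63, 62, 62, 62, 52, 54, 53, 109, 151, 151, 151, 151, 152]
365 [150, 144, 133, 111, 113, 111, 109, 108, 109, 109, 109, 109, 108, 109, 106, 105, 105, 104, 103, 103, 103, 103, 105, 103, 104, 95, 74, 73, 72, 71, 77, 110, 163, 204, 205, 205, 171, 60, 52, 51, 51, 52, 51, 64, 141, 148, 149, 149, 148, 149]
```

Block is square and unslipped in the grip, heater pose confirmed (deck edge predicted 105.9, seen ~106). So the far end does rest on the deck, and pressing tilts the other end down elastically (~2.5°). Use that: press lightly, then draw toward the jaw.

apply_moves:
  commands:
    - {"tx":-0.0015,"ty":0,"tz":0.006,"yaw":0,"jaw":0}
    - {"tx":-0.0015,"ty":0,"tz":0.01,"yaw":0,"jaw":0}
    - {"tx":-0.0015,"ty":0,"tz":0.012,"yaw":0,"jaw":0}
    - {"tx":-0.0015,"ty":0,"tz":0.013,"yaw":0,"jaw":0}
    - {"tx":-0.0015,"ty":0,"tz":0.0135,"yaw":0,"jaw":0}
  newtons: 40

```text
t: 17.95
eef_pos: [0.5599, -0.0102, 0.0776]
tool_rot: [[0.983, 0.183, 0.001], [0.183, -0.983, -0.004], [-0.0, 0.004, -1.0]]
ft_force: [-17.5, 0.1, 27.9]
grip_width: 0.115
```

```bash
python3 -c "
from h import *
st();im=handle()"
```

```text
t 17.95 heater x 4.9 y -0.2 mm, bottom z 57.5, yawerr -0.04 deg F heater [-17.1   3.3  27.9] M [0.43 3.2  0.03] w 0.115
blue box x 303..336 y 240..374
```

apply_moves:
  commands:
    - {"tx":-0.001,"ty":0,"tz":0.0,"yaw":0,"jaw":0}
    - {"tx":-0.002,"ty":0,"tz":0.0,"yaw":0,"jaw":0}
    - {"tx":-0.003,"ty":0,"tz":0.0,"yaw":0,"jaw":0}
  newtons: 40

```text
t: 18.38
eef_pos: [0.5583, -0.0107, 0.078]
tool_rot: [[0.983, 0.183, 0.004], [0.183, -0.983, -0.004], [0.003, 0.005, -1.0]]
ft_force: [6.4, 1.1, 3.5]
grip_width: 0.114
```

```bash
python3 -c "
from h import *
st();im=handle()"
```

```text
t 18.38 heater x 3.3 y -0.4 mm, bottom z 57.9, yawerr -0.04 deg F heater [ 6.5 -0.1  3.5] M [-0.05 -1.75 -0.05] w 0.114
blue box x 303..336 y 240..374
```

Fx has turned to +6.5 N: the end is now pushing the spring jaw. A little further, then down.

apply_moves:
  commands:
    - {"tx":-0.001,"ty":-0.0003,"tz":0.0,"yaw":0,"jaw":0}
    - {"tx":-0.002,"ty":-0.0003,"tz":0.0,"yaw":0,"jaw":0}
    - {"tx":-0.0028,"ty":-0.0003,"tz":0.001,"yaw":0,"jaw":0}
    - {"tx":-0.0028,"ty":-0.0003,"tz":0.002,"yaw":0,"jaw":0}
  newtons: 40

```text
t: 18.92
eef_pos: [0.5564, -0.0109, 0.0766]
tool_rot: [[0.983, 0.183, 0.006], [0.183, -0.983, -0.004], [0.006, 0.005, -1.0]]
ft_force: [1.3, 1.4, 10.3]
grip_width: 0.112
```

```bash
python3 -c "
from h import *
st();im=handle()"
```

```text
t 18.93 heater x 1.4 y -0.2 mm, bottom z 56.5, yawerr -0.04 deg F heater [ 1.6  1.2 10.3] M [ 0.06 -0.96 -0.12] w 0.112
blue box x 303..336 y 239..372
```

apply_moves:
  commands:
    - {"tx":-0.001,"ty":-0.0002,"tz":0.0,"yaw":0,"jaw":0}
    - {"tx":-0.0014,"ty":-0.0002,"tz":0.001,"yaw":0,"jaw":0}
    - {"tx":-0.0014,"ty":-0.0002,"tz":0.002,"yaw":0,"jaw":0}
    - {"tx":-0.0014,"ty":-0.0002,"tz":0.003,"yaw":0,"jaw":0}
  newtons: 40

```text
t: 19.48
eef_pos: [0.555, -0.0114, 0.0739]
tool_rot: [[0.983, 0.183, 0.007], [0.183, -0.983, -0.004], [0.006, 0.006, -1.0]]
ft_force: [-6.9, -1.3, 18.7]
grip_width: 0.114
```

```bash
python3 -c "
from h import *
st();im=handle()"
```

```text
t 19.48 heater x -0.1 y -0.4 mm, bottom z 53.8, yawerr -0.07 deg F heater [-7.  -0.  18.7] M [-0.13  0.88 -0.19] w 0.114
blue box x 303..336 y 234..369
```

Block has shifted or tilted in the hand (handle box moved 7 px); check the far end rows and holes numerically before continuing.

```bash
python3 - <<'E'
from h import *
st();im=handle();np.save('w7.npy',im);s=bot.observe();C=cam('wrist',s)
p=np.array(s['eef_pos']);c,n=np.cos(TH),np.sin(TH);H=lambda x,y,z:np.r_[O+[c*x-n*y,n*x+c*y],z]
for x,z in((.044,.06),(.0415,.0575),(.085,.06),(-.046,.059),(-.046,.06)):print('heater',x,z,np.round([proj(C,H(x,-.0285,z)),proj(C,H(x,.0285,z))],1))
for nm in('w6','w7'):
    I=np.load(nm+'.npy');g=cv2.cvtColor(I,cv2.COLOR_RGB2GRAY).astype(int);print(nm)
    for u in(240,285,300,340,355,400):print(u,'140:',[int(v) for v in g[140:250:2,u]])
    m=cv2.inRange(I.max(2),0,80)
    for k in cv2.findContours(m[150:330,250:395],0,1)[0]:
        a=cv2.contourArea(k)
        if 150<a<900:
            (x,y),(w,h),_=cv2.fitEllipse(k) if len(k)>5 else ((0,0),(0,0),0);print('  hole',round(x+250,1),round(y+150,1),round(w,1),round(h,1),a)
E
```

```text
t 19.52 heater x -0.2 y -0.5 mm, bottom z 53.7, yawerr -0.07 deg F heater [-5.1 -1.6 15.7] M [-0.11  0.52 -0.19] w 0.114
blue box x 303..336 y 235..369
heater 0.044 0.06 [[385.3 185.1]
 [250.5 185.3]]
heater 0.0415 0.0575 [[384.1 190.3]
 [251.7 190.5]]
heater 0.085 0.06 [[389.4  81.4]
 [245.9  81.6]]
heater -0.046 0.059 [[377.4 372.5]
 [259.1 373. ]]
heater -0.046 0.06 [[377.7 373.7]
 [258.8 374.2]]
w6
240 140: [108, 107, 107, 107, 108, 107, 105, 104, 104, 106, 107, 106, 106, 106, 106, 103, 105, 105, 105, 103, 104, 106, 102, 101, 102, 103, 105, 107, 106, 105, 106, 106, 106, 106, 107, 105, 106, 106, 105, 107, 105, 107, 105, 106, 107, 106, 106, 106, 107, 107, 107, 107, 106, 106, 106]
285 140: [107, 105, 107, 107, 107, 106, 104, 104, 104, 103, 103, 103, 105, 105, 105, 104, 104, 106, 106, 93, 75, 75, 74, 74, 73, 78, 103, 115, 160, 201, 207, 206, 207, 206, 182, 96, 67, 67, 68, 68, 67, 69, 68, 67, 68, 118, 190, 206, 206, 206, 206, 206, 206, 206, 206]
300 140: [108, 106, 105, 107, 107, 106, 104, 104, 104, 104, 105, 104, 105, 106, 106, 105, 104, 103, 82, 73, 75, 76, 74, 73, 75, 79, 104, 116,
[... 2409 characters left out ...]
, 98, 102, 116, 115, 130, 182, 209, 211, 210, 210, 205, 145, 67, 66, 68, 66, 66, 67, 68, 66, 66, 64, 66, 115, 152, 154, 153, 153, 154, 153, 153, 153, 153, 151, 117, 56]
400 140: [102, 102, 103, 104, 103, 104, 104, 103, 103, 104, 104, 104, 104, 104, 101, 101, 99, 100, 101, 103, 103, 101, 101, 100, 100, 98, 77, 72, 71, 72, 71, 70, 72, 71, 71, 72, 72, 71, 72, 72, 71, 72, 71, 72, 72, 73, 72, 72, 72, 71, 73, 71, 72, 71, 71]
  hole 336.4 319.4 6.9 42.3 169.5
  hole 301.4 319.8 7.0 42.8 170.5
  hole 274.6 314.7 17.4 42.6 511.5
  hole 363.3 314.2 17.9 44.3 549.0
  hole 279.2 258.0 20.2 22.6 355.5
  hole 358.3 257.6 21.4 23.7 397.5
  hole 360.2 211.9 22.5 23.6 415.5
  hole 277.2 212.1 22.1 23.5 405.5
```

Now clear: the block is tilted ~6° (far holes 5.5 mm nearer the camera), its far end still on the deck at x≈46, the near end ~9 mm down at the jaw. Unload slightly, hold firmer and draw it back to push the jaw.

apply_moves:
  commands:
    - {"tx":-0.0005,"ty":-0.0004,"tz":-0.0005,"yaw":0,"jaw":0}
    - {"tx":-0.0015,"ty":-0.0004,"tz":-0.0005,"yaw":0,"jaw":0}
    - {"tx":-0.0025,"ty":-0.0004,"tz":-0.0005,"yaw":0,"jaw":0}
    - {"tx":-0.0035,"ty":-0.0004,"tz":-0.0005,"yaw":0,"jaw":0}
  newtons: 70

```text
t: 20.08
eef_pos: [0.5519, -0.0116, 0.0743]
tool_rot: [[0.983, 0.183, 0.008], [0.183, -0.983, -0.004], [0.007, 0.006, -1.0]]
ft_force: [6.3, -0.3, -0.6]
grip_width: 0.109
```

```bash
cat >> h.py <<'E'
def blk(name=None):
    """far end row, hole pairs: tilt and place of the block in the hand, in heater axes"""
    s=bot.observe();im=handle()
    if name:np.save(name+'.npy',im)
    C=cam('wrist',s);K=C[0];g=cv2.cvtColor(im,cv2.COLOR_RGB2GRAY).astype(int)
    e=[]
    for u in(285,300,340,355):
        col=g[160:230,u];e.append(160+int(np.argmax(col>150)))
    m=cv2.inRange(im.max(2),0,80);P=[]
    for k in cv2.findContours(m[150:330,250:395],0,1)[0]:
        a=cv2.contourArea(k)
        if 250<a<480:
            (x,y),_,_=cv2.fitEllipse(k);P.append((x+250,y+150))
    P=sorted(P,key=lambda q:(round(q[1]/15),q[0]));X=[]
    c,n=np.cos(TH),np.sin(TH)
    for a,b in zip(P[::2],P[1::2]):
        Z=K[0,0]*SEP/(b[0]-a[0]);q=np.array([(a[0]+b[0])/2,(a[1]+b[1])/2,1]);w=C[1].T@(Z*np.linalg.inv(K)@q-C[2])
        d=w[:2]-O;X.append([1e3*(c*d[0]+n*d[1]),1e3*(-n*d[0]+c*d[1]),1e3*w[2]])
    print('edge rows',e);print('hole pairs heater mm',np.round(X,1).tolist())
    return np.array(X)
SEP=.0330
E
python3 -c "
from h import *
st();blk('w8')
C=cam('wrist');print(proj(C,[O[0]+.0415*np.cos(TH),O[1]+.0415*np.sin(TH),.0575]),proj(C,[O[0]+.044*np.cos(TH),O[1]+.044*np.sin(TH),.06]))"
```

```text
t 20.07 heater x -3.1 y -0.1 mm, bottom z 54.2, yawerr -0.07 deg F heater [ 6.1 -1.5 -0.6] M [-0.26 -1.41 -0.04] w 0.109
blue box x 303..336 y 235..369
edge rows [189, 189, 188, 179]
hole pairs heater mm [[31.3, 0.2, 72.3], [11.3, 0.1, 69.7]]
[318.76562189 183.18819597] [318.78616844 177.83451641]
```

Jaw is being pushed (Fx +6, Fz ~0), far end at the chamfer (x≈43). 1.5 mm more, then down.

apply_moves:
  commands:
    - {"tx":-0.0008,"ty":0,"tz":0,"yaw":0,"jaw":0}
    - {"tx":-0.0018,"ty":0,"tz":0.0,"yaw":0,"jaw":0}
    - {"tx":-0.0018,"ty":0,"tz":0.001,"yaw":0,"jaw":0}
    - {"tx":-0.0018,"ty":0,"tz":0.002,"yaw":0,"jaw":0}
    - {"tx":-0.0018,"ty":0,"tz":0.003,"yaw":0,"jaw":0}
  newtons: 60

```text
t: 20.75
eef_pos: [0.551, -0.0117, 0.0713]
tool_rot: [[0.983, 0.183, 0.01], [0.183, -0.983, -0.004], [0.009, 0.006, -1.0]]
ft_force: [6.1, 0.9, 2.4]
grip_width: 0.112
```

```bash
python3 -c "
from h import *
st();blk('w9')
C=cam('wrist');print(proj(C,[O[0]+.0415*np.cos(TH),O[1]+.0415*np.sin(TH),.0575]),proj(C,[O[0]+.044*np.cos(TH),O[1]+.044*np.sin(TH),.06]))"
```

```text
t 20.75 heater x -4.1 y -0.0 mm, bottom z 51.2, yawerr -0.06 deg F heater [ 6.1 -0.2  2.4] M [ 0.15 -1.52 -0.07] w 0.112
blue box x 303..336 y 235..370
edge rows [177, 177, 177, 177]
hole pairs heater mm [[30.2, 0.3, 69.1], [10.1, 0.2, 66.6]]
[318.95458992 181.7367753 ] [318.97962517 176.24518997]
```

Far end is now below the deck edge with hardly any force. Press on gently so that it levels.

apply_moves:
  commands:
    - {"tx":0,"ty":0,"tz":0.001,"yaw":0,"jaw":0}
    - {"tx":0,"ty":0,"tz":0.002,"yaw":0,"jaw":0}
    - {"tx":0,"ty":0,"tz":0.003,"yaw":0,"jaw":0}
  newtons: 40

```text
t: 21.18
eef_pos: [0.5516, -0.0115, 0.0684]
tool_rot: [[0.983, 0.183, 0.011], [0.183, -0.983, -0.004], [0.01, 0.006, -1.0]]
ft_force: [6.1, 1.8, 11.6]
grip_width: 0.111
```

```bash
python3 -c "
from h import *
st();blk('w10')"
```

```text
t 21.18 heater x -3.5 y 0.0 mm, bottom z 48.3, yawerr -0.06 deg F heater [ 6.3  0.7 11.6] M [ 0.12 -1.29 -0.09] w 0.111
blue box x 303..336 y 236..370
edge rows [180, 180, 180, 180]
hole pairs heater mm [[30.5, 0.3, 66.0], [10.5, 0.2, 63.6]]
```

apply_moves:
  commands:
    - {"tx":0.0005,"ty":0,"tz":0.001,"yaw":0,"jaw":0}
    - {"tx":0.001,"ty":0,"tz":0.002,"yaw":0,"jaw":0}
    - {"tx":0.0015,"ty":0,"tz":0.003,"yaw":0,"jaw":0}
  newtons: 25

```text
t: 21.6
eef_pos: [0.5539, -0.0112, 0.0665]
tool_rot: [[0.983, 0.183, 0.013], [0.183, -0.983, -0.004], [0.012, 0.006, -1.0]]
ft_force: [5.8, 0.5, 17.5]
grip_width: 0.11
```

```bash
python3 -c "
from h import *
st();blk('w11')"
```

```text
t 21.60 heater x -1.1 y -0.1 mm, bottom z 46.4, yawerr -0.07 deg F heater [ 5.8 -0.5 17.5] M [ 0.1  -0.89 -0.11] w 0.110
blue box x 303..336 y 240..373
edge rows [186, 186, 186, 186]
hole pairs heater mm [[31.1, 0.1, 62.9], [10.9, 0.1, 61.1], [-1.6, 0.2, 87.7]]
```

Levelling well (tilt ~5°, Fz 17 N). Continue.

apply_moves:
  commands:
    - {"tx":0.0005,"ty":0,"tz":0.001,"yaw":0,"jaw":0}
    - {"tx":0.001,"ty":0,"tz":0.002,"yaw":0,"jaw":0}
    - {"tx":0.0015,"ty":0,"tz":0.0025,"yaw":0,"jaw":0}
  newtons: 25

```text
t: 22.02
eef_pos: [0.556, -0.011, 0.0652]
tool_rot: [[0.983, 0.182, 0.015], [0.183, -0.983, -0.004], [0.014, 0.006, -1.0]]
ft_force: [-5.1, 1.2, 40.9]
grip_width: 0.113
```

```bash
python3 -c "
from h import *
st();blk('w12')"
```

```text
t 22.02 heater x 1.0 y -0.2 mm, bottom z 45.1, yawerr -0.08 deg F heater [-4.8  2.1 40.9] M [ 0.47  1.43 -0.24] w 0.113
blue box x 303..336 y 243..376
edge rows [192, 192, 191, 191]
hole pairs heater mm [[31.5, -0.0, 60.4], [11.4, 0.0, 59.7], [1.7, 0.4, 89.3]]
```

Nearly flat (residual tilt ≈ the tool's own 0.8°), but Fz 41 N: relax, then release.

apply_moves:
  commands:
    - {"tx":0,"ty":0,"tz":-0.001,"yaw":0,"jaw":0}
    - {"tx":-0.0005,"ty":0,"tz":-0.002,"yaw":0,"jaw":0}
  newtons: 25

```text
t: 22.32
eef_pos: [0.5547, -0.0111, 0.0667]
tool_rot: [[0.983, 0.182, 0.013], [0.182, -0.983, -0.004], [0.012, 0.006, -1.0]]
ft_force: [1.8, 0.3, -7.2]
grip_width: 0.109
```

```bash
python3 -c "
from h import *
st();blk('w13')"
```

```text
t 22.32 heater x -0.3 y -0.1 mm, bottom z 46.6, yawerr -0.09 deg F heater [ 1.9 -0.  -7.2] M [ 0.04 -0.29 -0.11] w 0.109
blue box x 303..336 y 241..375
edge rows [188, 188, 188, 188]
hole pairs heater mm [[31.1, 0.2, 62.6], [11.0, 0.1, 61.4], [-0.7, 0.2, 88.5]]
```

apply_moves:
  commands:
    - {"tx":0.0005,"ty":0,"tz":0.0008,"yaw":0,"jaw":0}
    - {"tx":0.0008,"ty":0,"tz":0.0012,"yaw":0,"jaw":0}
    - {"tx":0.0008,"ty":0,"tz":0.0012,"yaw":0,"jaw":0}
  newtons: 25

```text
t: 22.75
eef_pos: [0.5554, -0.011, 0.0659]
tool_rot: [[0.983, 0.182, 0.013], [0.182, -0.983, -0.004], [0.012, 0.006, -1.0]]
ft_force: [-2.0, 0.7, 10.1]
grip_width: 0.117
```

```bash
python3 -c "
from h import *
st();blk('w13')"
```

```text
t 22.75 heater x 0.4 y -0.1 mm, bottom z 45.8, yawerr -0.09 deg F heater [-1.9  1.  10.1] M [ 0.2   0.74 -0.13] w 0.117
blue box x 303..336 y 242..375
edge rows [190, 190, 190, 190]
hole pairs heater mm [[31.4, 0.1, 61.3], [11.2, 0.1, 60.4], [0.1, 0.2, 87.9]]
```

apply_moves:
  commands:
    - {"tx":0,"ty":0,"tz":0,"yaw":0,"jaw":14}
    - {"tx":0,"ty":0,"tz":0,"yaw":0,"jaw":18}
    - {"tx":0,"ty":0,"tz":0,"yaw":0,"jaw":30}
    - {"tx":0,"ty":0,"tz":-0.01,"yaw":0,"jaw":30}
    - {"tx":0,"ty":0,"tz":-0.03,"yaw":0,"jaw":30}
    - {"tx":-0.005,"ty":0,"tz":-0.06,"yaw":0,"jaw":30}
    - {"tx":-0.005,"ty":0,"tz":-0.07,"yaw":0,"jaw":30}
    - {"tx":-0.005,"ty":0,"tz":-0.07,"yaw":0,"jaw":30}

```text
t: 23.8
eef_pos: [0.5499, -0.0116, 0.1362]
tool_rot: [[0.983, 0.182, 0.014], [0.182, -0.983, -0.004], [0.013, 0.006, -1.0]]
ft_force: [0.5, 0.0, -0.4]
grip_width: 0.299
```

```bash
python3 - <<'E'
from h import *
st();s=bot.observe();print(s['tool_rot'][2])
im=handle();np.save('w14.npy',im);C=cam('wrist',s);c,n=np.cos(TH),np.sin(TH)
m=cv2.inRange(im.max(2),0,80);P=[]
for k in cv2.findContours(m,0,1)[0]:
    a=cv2.contourArea(k)
    if 60<a<480:
        (x,y),(w,h),_=cv2.fitEllipse(k) if len(k)>5 else ((0,0),(0,9),0)
        if w/h>.75:
            q=onz(C,(x,y),.06);d=q[:2]-O;P.append([x,y,1e3*(c*d[0]+n*d[1]),1e3*(-n*d[0]+c*d[1])])
print(np.round(sorted(P,key=lambda p:p[1]),1))
g=cv2.cvtColor(im,cv2.COLOR_RGB2GRAY).astype(int)
for x,z in((.044,.06),(.0415,.0575),(.0415,.06),(-.0405,.06),(-.0405,.059),(-.0505,.059)):print(x,z,proj(C,np.r_[O+[c*x,n*x],z]))
E
```

```text
t 23.80 heater x -5.2 y 0.3 mm, bottom z 116.1, yawerr -0.09 deg F heater [ 0.5 -0.1 -0.4] M [0.04 0.01 0.02] w 0.299
[ 0.01319095  0.00617635 -0.99989392]
blue box x 309..330 y 205..293
[[289.9 188.   31.2  16.7]
 [347.5 188.3  31.  -16.6]
 [346.6 222.   11.1 -16.4]
 [290.5 222.3  11.1  16.7]
 [345.8 257.8 -10.8 -16.2]
 [291.5 258.  -10.8  16.6]]
0.044 0.06 [318.7775877 165.5023091]
0.0415 0.0575 [318.7618928  169.67163947]
0.0415 0.06 [318.7851781  169.94865293]
-0.0405 0.06 [319.01362696 303.77063333]
-0.0405 0.059 [319.00412199 303.15307607]
-0.0505 0.059 [319.02950089 317.97203502]
```

The holes' spacing hints that the far end may still stand 1–2 mm high. Shut the fingers and press gently on the far part of the handle's top, feeling for the height of contact.

apply_moves:
  commands:
    - {"tx":0.019,"ty":0,"tz":0,"yaw":0,"jaw":0}
    - {"tx":0.019,"ty":0,"tz":0,"yaw":0,"jaw":0}
    - {"tx":0.019,"ty":0,"tz":0.015,"yaw":0,"jaw":0}
    - {"tx":0.019,"ty":0,"tz":0.028,"yaw":0,"jaw":0}
    - {"tx":0.019,"ty":0,"tz":0.034,"yaw":0,"jaw":0}
    - {"tx":0.019,"ty":0,"tz":0.037,"yaw":0,"jaw":0}

```text
t: 24.6
eef_pos: [0.5685, -0.0083, 0.0982]
tool_rot: [[0.983, 0.182, 0.012], [0.182, -0.983, -0.004], [0.011, 0.006, -1.0]]
ft_force: [0.4, -0.7, -0.1]
grip_width: -0.002
```

apply_moves:
  commands:
    - {"tx":0,"ty":0,"tz":0.001,"yaw":0,"jaw":0}
    - {"tx":0,"ty":0,"tz":0.002,"yaw":0,"jaw":0}
    - {"tx":0,"ty":0,"tz":0.003,"yaw":0,"jaw":0}

```text
t: 24.98
eef_pos: [0.5687, -0.0083, 0.0954]
tool_rot: [[0.983, 0.182, 0.013], [0.182, -0.983, -0.004], [0.012, 0.006, -1.0]]
ft_force: [0.1, 0.1, 0.2]
grip_width: 0.002
```

apply_moves:
  commands:
    - {"tx":0,"ty":0,"tz":0.001,"yaw":0,"jaw":0}
    - {"tx":0,"ty":0,"tz":0.002,"yaw":0,"jaw":0}
    - {"tx":0,"ty":0,"tz":0.003,"yaw":0,"jaw":0}

```text
t: 25.35
eef_pos: [0.5687, -0.0083, 0.0923]
tool_rot: [[0.983, 0.182, 0.013], [0.182, -0.983, -0.004], [0.012, 0.006, -1.0]]
ft_force: [0.7, -0.9, 0.3]
grip_width: 0.002
```

apply_moves:
  commands:
    - {"tx":0,"ty":0,"tz":0.0007,"yaw":0,"jaw":0}
    - {"tx":0,"ty":0,"tz":0.0014,"yaw":0,"jaw":0}

```text
t: 25.6
eef_pos: [0.5687, -0.0083, 0.0909]
tool_rot: [[0.983, 0.182, 0.013], [0.182, -0.983, -0.004], [0.012, 0.006, -1.0]]
ft_force: [0.1, 0.2, -0.4]
grip_width: -0.003
```

apply_moves:
  commands:
    - {"tx":0,"ty":0,"tz":0.001,"yaw":0,"jaw":0}
    - {"tx":0,"ty":0,"tz":0.002,"yaw":0,"jaw":0}

```text
t: 25.85
eef_pos: [0.5688, -0.0083, 0.0888]
tool_rot: [[0.983, 0.182, 0.013], [0.182, -0.983, -0.004], [0.012, 0.006, -1.0]]
ft_force: [-0.3, 0.9, 0.2]
grip_width: 0.004
```

apply_moves:
  commands:
    - {"tx":0,"ty":0,"tz":0.001,"yaw":0,"jaw":0}
    - {"tx":0,"ty":0,"tz":0.002,"yaw":0,"jaw":0}

```text
t: 26.1
eef_pos: [0.5688, -0.0083, 0.0868]
tool_rot: [[0.983, 0.182, 0.013], [0.182, -0.983, -0.004], [0.012, 0.006, -1.0]]
ft_force: [0.3, 0.9, -0.1]
grip_width: -0.004
```

apply_moves:
  commands:
    - {"tx":0,"ty":0,"tz":0.001,"yaw":0,"jaw":0}
    - {"tx":0,"ty":0,"tz":0.002,"yaw":0,"jaw":0}

```text
t: 26.35
eef_pos: [0.5688, -0.0083, 0.0847]
tool_rot: [[0.983, 0.182, 0.013], [0.182, -0.983, -0.004], [0.012, 0.006, -1.0]]
ft_force: [-0.3, -0.5, -0.1]
grip_width: 0.0
```

apply_moves:
  commands:
    - {"tx":0,"ty":0,"tz":0.001,"yaw":0,"jaw":0}
    - {"tx":0,"ty":0,"tz":0.002,"yaw":0,"jaw":0}
    - {"tx":0,"ty":0,"tz":0.003,"yaw":0,"jaw":0}

```text
t: 26.72
eef_pos: [0.5688, -0.0084, 0.0816]
tool_rot: [[0.983, 0.182, 0.013], [0.182, -0.983, -0.004], [0.012, 0.006, -1.0]]
ft_force: [-0.3, 0.5, 0.5]
grip_width: 0.003
```

apply_moves:
  commands:
    - {"tx":0,"ty":0,"tz":0.001,"yaw":0,"jaw":0}
    - {"tx":0,"ty":0,"tz":0.002,"yaw":0,"jaw":0}

```text
t: 26.98
eef_pos: [0.5689, -0.0083, 0.0795]
tool_rot: [[0.983, 0.182, 0.013], [0.182, -0.983, -0.004], [0.012, 0.006, -1.0]]
ft_force: [-1.0, 0.0, -0.2]
grip_width: -0.002
```

apply_moves:
  commands:
    - {"tx":0,"ty":0,"tz":0.001,"yaw":0,"jaw":0}
    - {"tx":0,"ty":0,"tz":0.002,"yaw":0,"jaw":0}

```text
t: 27.22
eef_pos: [0.5689, -0.0083, 0.0774]
tool_rot: [[0.983, 0.182, 0.013], [0.182, -0.983, -0.004], [0.012, 0.006, -1.0]]
ft_force: [-0.1, -0.3, 0.6]
grip_width: -0.002
```

apply_moves:
  commands:
    - {"tx":0,"ty":0,"tz":0.001,"yaw":0,"jaw":0}
    - {"tx":0,"ty":0,"tz":0.002,"yaw":0,"jaw":0}

```text
t: 27.48
eef_pos: [0.5694, -0.0083, 0.0757]
tool_rot: [[0.983, 0.182, 0.014], [0.182, -0.983, -0.004], [0.013, 0.006, -1.0]]
ft_force: [2.6, 0.8, 4.7]
grip_width: 0.004
```

apply_moves:
  commands:
    - {"tx":0,"ty":0,"tz":0.001,"yaw":0,"jaw":0}
    - {"tx":0,"ty":0,"tz":0.002,"yaw":0,"jaw":0}

```text
t: 27.72
eef_pos: [0.5699, -0.0083, 0.075]
tool_rot: [[0.983, 0.182, 0.016], [0.182, -0.983, -0.003], [0.015, 0.006, -1.0]]
ft_force: [-9.1, 1.1, 42.7]
grip_width: 0.003
```

```bash
python3 - <<'E'
from h import *
st();im=handle();np.save('w15.npy',im)
E
```

```text
t 27.73 heater x 15.2 y -0.2 mm, bottom z 54.9, yawerr -0.09 deg F heater [-8.7  2.8 42.7] M [0.66 1.8  0.02] w 0.003
blue box x 306..333 y 269..291
```

Firm contact at TCP z≈0.0755: stiff at once. Lift off and probe the other side of the handle's top for level.

apply_moves:
  commands:
    - {"tx":0,"ty":0,"tz":-0.003,"yaw":0,"jaw":0}
    - {"tx":0,"ty":0,"tz":-0.008,"yaw":0,"jaw":0}
    - {"tx":-0.01,"ty":0,"tz":-0.008,"yaw":0,"jaw":0}
    - {"tx":-0.02,"ty":0,"tz":-0.008,"yaw":0,"jaw":0}
    - {"tx":-0.029,"ty":0,"tz":-0.008,"yaw":0,"jaw":0}
    - {"tx":-0.029,"ty":0,"tz":-0.006,"yaw":0,"jaw":0}
    - {"tx":-0.029,"ty":0,"tz":-0.003,"yaw":0,"jaw":0}

```text
t: 28.65
eef_pos: [0.5416, -0.0135, 0.0775]
tool_rot: [[0.983, 0.182, 0.016], [0.182, -0.983, -0.003], [0.015, 0.006, -1.0]]
ft_force: [-0.2, 0.4, -0.4]
grip_width: -0.001
```

apply_moves:
  commands:
    - {"tx":0,"ty":0,"tz":0.0005,"yaw":0,"jaw":0}
    - {"tx":0,"ty":0,"tz":0.001,"yaw":0,"jaw":0}

```text
t: 28.9
eef_pos: [0.5417, -0.0134, 0.0763]
tool_rot: [[0.983, 0.182, 0.016], [0.183, -0.983, -0.003], [0.015, 0.006, -1.0]]
ft_force: [-0.3, -0.2, -0.4]
grip_width: 0.001
```

apply_moves:
  commands:
    - {"tx":0,"ty":0,"tz":0.0005,"yaw":0,"jaw":0}
    - {"tx":0,"ty":0,"tz":0.001,"yaw":0,"jaw":0}

```text
t: 29.15
eef_pos: [0.5418, -0.0134, 0.0753]
tool_rot: [[0.983, 0.182, 0.016], [0.182, -0.983, -0.003], [0.015, 0.006, -1.0]]
ft_force: [-0.3, -0.5, 0.5]
grip_width: 0.003
```

apply_moves:
  commands:
    - {"tx":0,"ty":0,"tz":0.0004,"yaw":0,"jaw":0}

```text
t: 29.28
eef_pos: [0.5418, -0.0134, 0.0751]
tool_rot: [[0.983, 0.182, 0.016], [0.183, -0.983, -0.003], [0.015, 0.006, -1.0]]
ft_force: [-3.2, -0.4, 11.6]
grip_width: -0.003
```

apply_moves:
  commands:
    - {"tx":0,"ty":0,"tz":-0.004,"yaw":0,"jaw":0}
    - {"tx":0.01,"ty":0,"tz":-0.006,"yaw":0,"jaw":0}
    - {"tx":0.02,"ty":0,"tz":-0.006,"yaw":0,"jaw":0}
    - {"tx":0.028,"ty":0,"tz":-0.006,"yaw":0,"jaw":0}
    - {"tx":0.028,"ty":0,"tz":-0.004,"yaw":0,"jaw":0}
    - {"tx":0.028,"ty":0,"tz":-0.0015,"yaw":0,"jaw":0}
    - {"tx":0.028,"ty":0,"tz":-0.001,"yaw":0,"jaw":0}

```text
t: 30.15
eef_pos: [0.569, -0.0084, 0.0763]
tool_rot: [[0.983, 0.182, 0.016], [0.182, -0.983, -0.003], [0.015, 0.006, -1.0]]
ft_force: [0.1, -0.1, 1.0]
grip_width: -0.005
```

apply_moves:
  commands:
    - {"tx":0,"ty":0,"tz":0.0005,"yaw":0,"jaw":0}

```text
t: 30.28
eef_pos: [0.5689, -0.0084, 0.0758]
tool_rot: [[0.983, 0.182, 0.016], [0.182, -0.983, -0.003], [0.015, 0.006, -1.0]]
ft_force: [0.1, 0.5, 0.2]
grip_width: 0.0
```

apply_moves:
  commands:
    - {"tx":0,"ty":0,"tz":0.0005,"yaw":0,"jaw":0}

```text
t: 30.4
eef_pos: [0.5689, -0.0085, 0.0753]
tool_rot: [[0.983, 0.182, 0.016], [0.182, -0.983, -0.003], [0.015, 0.006, -1.0]]
ft_force: [-0.3, 0.8, 0.6]
grip_width: 0.001
```

apply_moves:
  commands:
    - {"tx":0,"ty":0,"tz":0.0004,"yaw":0,"jaw":0}

```text
t: 30.52
eef_pos: [0.5689, -0.0084, 0.0752]
tool_rot: [[0.983, 0.182, 0.016], [0.182, -0.983, -0.003], [0.015, 0.006, -1.0]]
ft_force: [-2.2, -0.1, 10.2]
grip_width: 0.004
```

Both sides touch at 0.0752: level to ~0.1 mm. Rise away and do a final check of the block and pot.

apply_moves:
  commands:
    - {"tx":0,"ty":0,"tz":-0.01,"yaw":0,"jaw":0}
    - {"tx":-0.02,"ty":0,"tz":-0.05,"yaw":0,"jaw":0}
    - {"tx":-0.06,"ty":0,"tz":-0.1,"yaw":0,"jaw":0}
    - {"tx":-0.09,"ty":0,"tz":-0.13,"yaw":0,"jaw":0}
    - {"tx":-0.1,"ty":0,"tz":-0.14,"yaw":0,"jaw":0}
    - {"tx":-0.1,"ty":0,"tz":-0.14,"yaw":0,"jaw":0}
    - {"tx":-0.1,"ty":0,"tz":-0.14,"yaw":0,"jaw":0}

```text
t: 31.4
eef_pos: [0.4689, -0.026, 0.2128]
tool_rot: [[0.983, 0.183, 0.015], [0.183, -0.983, -0.003], [0.014, 0.006, -1.0]]
ft_force: [-0.4, 0.3, -0.1]
grip_width: 0.001
```

```bash
python3 - <<'E'
from h import *
st();s=bot.observe();im=bot.grab_frame('wrist');save('w16',im);C=cam('wrist',s);c,n=np.cos(TH),np.sin(TH)
m=cv2.inRange(im.max(2),0,85);P=[]
for k in cv2.findContours(m,0,1)[0]:
    a=cv2.contourArea(k)
    if 30<a<400 and len(k)>5:
        (x,y),(w,h),_=cv2.fitEllipse(k)
        if w/h>.75:
            d=onz(C,(x,y),.06)[:2]-O;P.append([x,y,1e3*(c*d[0]+n*d[1]),1e3*(-n*d[0]+c*d[1])])
P=np.round(sorted(P,key=lambda p:p[1]),1);print(P)
g=cv2.cvtColor(im,cv2.COLOR_RGB2HSV);a=proj(C,np.r_[O+[-c*.046,-n*.046],.059]);print('jaw centre px expected',a)
br=cv2.inRange(g,(18,60,90),(32,255,255));k=max(cv2.findContours(br,0,1)[0],key=cv2.contourArea,default=None)
if k is not None:
    x,y,w,h=cv2.boundingRect(k);print('brass box',x,y,w,h);
    for v in(y,y+h):d=onz(C,(x+w/2,v),.059)[:2]-O;print('  brass edge heater x',1e3*(c*d[0]+n*d[1]))
A=bot.grab_frame('scene');B=bot.grab_frame('side')
for nm,I,p in(('scene',A,(395,221)),('side',B,(289,330))):
    Q=cam(nm);mm=cv2.inRange(cv2.cvtColor(I,cv2.COLOR_RGB2HSV),(50,80,20),(90,255,255));kk=np.zeros_like(mm);cv2.circle(kk,p,32,255,-1);mm&=kk
    grip=proj(Q,(.549,.2905,.117));gg=cv2.cvtColor(I,cv2.COLOR_RGB2GRAY).astype(int);u,v=grip.astype(int)
    ys,xs=np.nonzero(gg[v-12:v+13,u-12:u+13]<48);print(nm,'grip expected',grip,'dark centroid',xs.mean()+u-12,ys.mean()+v-12,len(xs),'mat px',cv2.countNonZero(mm))
E
```

```text
t 31.40 heater x -87.4 y 1.0 mm, bottom z 192.7, yawerr -0.08 deg F heater [-0.3  0.4 -0.1] M [-0.04 -0.08  0.08] w 0.001
[[295.9  60.   31.7  16.6]
 [342.1  60.2  31.6 -16.4]
 [341.3  89.9  11.7 -16.1]
 [296.4  90.   11.7  16.5]
 [341.1 121.4 -10.2 -16.1]
 [296.6 121.6 -10.3  16.6]
 [341.3 149.4 -30.3 -16.5]
 [297.3 149.5 -30.3  16.5]]
jaw centre px expected [319.24621667 170.5806002 ]
brass box 288 164 61 13
  brass edge heater x -41.07656286127411
  brass edge heater x -50.838109587701254
scene grip expected [398.99642621 195.74396637] dark centroid 399.5208333333333 197.08333333333334 48 mat px 334
side grip expected [286.43512115 306.32201788] dark centroid 285.3880597014925 307.089552238806 67 mat px 514
```

All good: the jaw face is at −41 mm (0.005), hole widths are uniform, the block is centred and the pot grip is where expected.

```bash
python3 -c "
from cell import bot
print(bot.hand_in())"
```

```text
the job is handed in; nothing more can be done
None
```

The pot is standing on the green mat and the aluminium block is seated in the heater's pocket. I handed the job in at about 31.5 s of robot time.

**Pot:** I lifted it by its grip and lowered it onto the mat until contact showed as a few newtons. In the last pictures the grip was within about 1.5 pixels of where it should be in both fixed cameras.

**Block:** I rested its far end on the deck so the near end tilted down. Then I drew it back against the jaw (about 6 N) and lowered and levelled it. Last, I pressed it home with shut fingers on the handle. Final checks:
- **Jaw:** its face is at heater x ≈ −41 mm, about 0.005 m of travel, which matches the block being home.
- **Position:** the hole pattern is centred at about x +0.7 mm and y 0 mm, and is square to the pocket.
- **Level:** the handle's top touches at the same height on both sides, within about 0.1 mm.

**What went wrong or disagreed:**
- **Fingertips:** when shut, they reach about 15 mm short of the TCP, not 25 mm ahead of it as the text says. My first grasp of the pot closed above the grip, and I regripped deeper.
- **Grip on the block:** this was shallower than planned for the same reason. The block shifted 2–3 mm in the fingers during insertion but was not dropped.
- **Press force:** it briefly reached 41 N and 43 N at the wrist, through the fingers, while seating the block. That is gentler than the 120 N wrist limit, but firmer than I intended.
- **After release:** the hole spacing suggested the far end stood 1–2 mm high, so I pressed it down; the checks above came after that.
- **Not checked:** I did not measure the other things on the bench again at the end.

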